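# Park the top-heavy inspection microscope on its charging dock

## Task

Put the cordless inspection microscope back on its charging dock. The amber dropper bottle has been left standing in the dock's mouth, so first stand it upright in the empty glass dish near the front edge of the bench, then slide the microscope's foot nose first under the dock's lips and through the orange sprung dust flap until it is fully home against the back wall. Both are tall and tip easily: keep them upright all the way, and leave everything else on the bench where it is.

Things in the scene. Friction and masses are not known exactly. Their poses are not given: they have to be found in the camera images.
- scope_head (a point): Cordless inspection microscope on a stand: one loose rigid piece, 0.33 to 0.5 kg, 190 mm tall, top-heavy (centre of mass 115 mm up). The point is the centre of its light grey battery head, a box 52 (own x) x 38 (y) x 62 mm (z) with flat ribbed sides to grip across y; it is 159 mm above the foot's underside. A lens barrel hangs under the head, 78 to 128 mm up. z up.
- scope_nose (a point): Front end of that microscope's grey foot, at half its height (10 mm up), 44 mm ahead (own +x) of the head's centre: the end with two brass contacts that goes into the dock first. The foot is 100 mm long (x), 62 wide (y), 20 high. At its rear a 15 mm steel column, 41 mm behind the head's centre, 175 mm tall, has a clamp screw reaching 66 mm behind the head's centre.
- dock: Charging dock, fixed, light grey, no floor (the foot slides on the bench). Origin on the bench; +x inward, z up. Two rails 28 mm high, 66 mm apart, from x = -42 mm on; their flared ends reach x = -73. Dark lips on the rails, underside 24 mm up, x = -45 to +5, 50 mm open between them. Then a garage 42 mm high, 86 wide, x = +3 to +77, with the flap at its front. Inner back wall at x = +43.
- dock_home (a point): Point on the bench on the dock's midline, 1 mm before the dock's origin, with the dock's axes: the microscope's head centre stands right above it (159 mm up) when its foot is home, nose against the dock's back wall; the microscope's own axes then agree with these.
- flap (a joint): Angle (rad) of the orange sprung dust flap of the dock, 62 x 26 mm, hung from a hinge 31 mm above the bench: 0 shut (hanging), grows to 1.4 as it swings inward and up. A light spring shuts it (about 1 N at its edge); the foot pushes it open, and it then lies on top of the foot at about 1.15.
- bottle_center (a point): Amber dropper bottle with black cap and rubber bulb, 102 mm tall, loose, about 0.07 kg; body 33 mm in diameter up to 60 mm, cap 24 mm in diameter from 62 to 77 mm, bulb 12 mm in diameter above that. The point is its centre, 51 mm above its underside, on its axis; z up. At the start it stands in the mouth of the dock (another such bottle, far left beyond the big microscope, is not meant).
- dish: Round shallow glass dish, loose, 88 mm across and 15 mm high, inner floor 2 mm up and about 78 mm across, empty at the start, near the bench's front edge to the left or right (another such dish, far left beyond the big microscope, is not meant). Origin: centre of its underside.
- wash_bottle: Bystander: squeezable wash bottle with red cap and bent spout, 93 (x) x 63 (y) x 187 mm, loose. Origin: centre of its outline's underside; the bottle's axis is 15 mm ahead (+x) of it and the spout reaches 46 mm behind.
- mug: Bystander: orange mug, 81 (x) x 113 (y) x 101 mm with its handle, loose. Origin: centre of its outline's underside.
- blower: Bystander: dark red rubber dust blower standing on its foot, 53 mm across, 120 mm tall, loose. Origin: centre of its underside.
- lens_can: Bystander: screw canister with black lid, 38 mm across, 54 mm tall, loose. Origin: centre of its underside.
- slide_box: Bystander: box of slides, 30 (x) x 82 (y) x 36 mm, loose. Origin: centre of its underside.
- tape: Bystander: roll of masking tape lying flat, 104 x 102 x 25 mm, loose. Origin: centre of its underside.
- calculator: Bystander: desk calculator lying flat, 135 (x) x 78 (y) x 16 mm, loose. Origin: centre of its underside.
Things that resemble listed ones, but are neither listed nor needed, are in the scene too. There is more than one size of the part that bears bottle_center; the job needs the largest.

How it is judged:
On the way, in this order (a step that is already met when the one before it is completed fails the run):
1. the dropper bottle stands upright in the glass dish (horizontal distance between bottle_center and dish below 0.026 m and angle between bottle_center's own z axis and vertical below 0.1 rad and height (world z) of bottle_center below 0.062 m and contact force between bottle and the fingers below 0.2 N), for 0.2 s.
2. the microscope's foot is home in the dock, through the flap (x of scope_head in the frame of dock_home above -0.006 m and y of scope_head in the frame of dock_home between -0.006 and 0.006 m and z of scope_head in the frame of dock_home below 0.165 m and angle between the x axis of scope_head and the x axis of dock_home, either way round below 0.08 rad and angle between scope_head's own z axis and vertical below 0.06 rad and value of joint flap above 0.9 rad), for 0.2 s.
At the end, for the whole second after the job is handed in: Bottle upright (0.1 rad) on the dish's floor, within 26 mm of its centre; microscope upright (0.06 rad) in the dock, in line with it (0.08 rad), at most 6 mm short of home and 6 mm off its midline, holding the flap open (over 0.9 rad); both at rest (all of step 2 and horizontal distance between bottle_center and dish below 0.026 m and angle between bottle_center's own z axis and vertical below 0.1 rad and height (world z) of bottle_center below 0.062 m and linear speed of each of scope, bottle below 0.02 m/s); the robot touches nothing.
It fails at once if the inspection microscope is tipped by more than 0.3 rad (angle between scope_head's own z axis and vertical above 0.3 rad).
It fails at once if the dropper bottle is tipped by more than 0.4 rad (angle between bottle_center's own z axis and vertical above 0.4 rad).
It fails at once if a bystander is moved by more than 25 mm or tipped (distance of any of wash_bottle, mug, blower, lens_can, slide_box, tape, calculator from where it was at the start of the episode above 0.025 m or angle between any of wash_bottle, mug, blower, lens_can, slide_box, tape, calculator's own z axis and vertical above 0.4 rad).
It also fails if it takes over 72 s, if anything falls off the work surface, if the arm or the gripper's body presses on something with over 40 N, if the wrist force passes 120 N, or if a joint passes its speed limit or range.

## Robot

A 6-joint arm with a two-finger parallel gripper is mounted at the origin on a cart in front of the work surface, level with it; the furniture and walls round the work are solid. World frame = base frame: x ahead of the robot, y to its left, z up, the work surface at z = 0. Lengths are in m, angles in rad, forces in N, time in s.
With the tool pointing down it reaches from about 0.25 to 0.725 m from the base axis. Payload 9.7 kg.
Tool frame: the origin (TCP) lies midway between the tips of the shut fingers; the grasp point (between the pads) lies 19 mm behind it (r.hold_point_z is the distance from the TCP to the grasp point, in m); z points along the fingers, y is the direction in which the jaws open and shut (so a half turn about z gives the same grasp; the last joint's range is limited). The gripper opens to 85 mm and grips with 20 to 120 N. Pads are 22 mm wide; open, the fingers measure 114 mm over their backs; the gripper's body (76 mm by 85 mm) begins 54 mm behind the grasp point. The pads swing forward as they close: fully open they stand 13 mm farther back than shut.
Start: joints at [1.312, 0.087, 0.176, 1.66, 0, 1.571], TCP at [0.141, 0.532, 0.231] pointing down, gripper open.
Joint ranges: [-3.13, 3.13], [-0.85, 1.81], [-1.15, 1.24], [-2.2, 2.28], [-1.44, 1.52], [-3.14, 3.14]. Speed limits (rad/s): [2.22, 2.22, 2.57, 3.14, 3.14, 3.14].

## Interface

Orientations are given as a rotation vector (axis times angle).
In Python, from cell import r gives the robot as it stands.
- The arm moves only by the tool servo_tool, never from a script. Its argument "moves" is one flat list of numbers, 5 for each row, row after row: the closure in counts, from 0 (fully open) to 255 (shut), then the shift along the world's x, y, z in m, then the turn about the world's z in degrees. In form: [jaw, x, y, z, roll, jaw, x, y, z, roll, ...]. A call has 1 to 12 rows; each row shifts and turns the commanded pose from where the row before left it; what a row does not reach is not made up. A row lasts 1/12 s, in which the tool goes at most 41.7 mm and 7.16 degrees, less where a joint would pass 70% of its speed; a pose out of reach is approached as far as the arm can. A call is refused whole if a number of a shift passes 0.0417 or a number of a turn 7.16, either way. A call with a gripper value outside its range is refused whole. The fingers move at their own pace and stop on an object; "squeeze" is the grip in N (left out, the last holds). Time passes only in rows, so rows that do not move let the fingers close. It gives the time, the measured TCP pose, the force and the opening at its end, in the units of the state.
- r.sense(): the state, without advancing time (a new reading comes with each control period).
- r.camera(name): name is "scene" or "side" or "wrist"; returns a dict with "frame" (480x640x3 uint8, red, green, blue), "range_z" (480x640 float32, m along the optical axis (not along the pixel's ray), 0 where there is no reading), "vertical_fov" (degrees; the focal length in pixels is half the picture's height over the tangent of half this angle, whatever the lens; pixels are square), "cx", "cy" (the principal point, pixels), "R" (3x3) and "t" (3): a world point X has camera coordinates R X + t; the wrist camera has in their place "T_tool_cam" (4x4, takes a point from camera to tool coordinates, whose origin is the TCP and whose axes are the flange's). Camera axes: x right, y down, z forward; pixel columns grow to the right and rows downward; lengths in m; the calibration is good to about 2 mm. A picture is of the moment at which its call begins: read the wrist's pose just before it.
- r.finish_job(): hands the job in, once; it reports no verdict.
Trained networks look in the newest picture that a camera, given by its name, has taken for a name from the list of things; names that differ only in an ending like _2 or _b are one class to them, and where a whole thing is asked for, a point or a joint stands for the part that bears it (a point fixed in the world has none). Each returns a list of dicts, best first, with "score" (0 to 1); they miss things now and then, are a little off and sometimes report something else, mostly with a low value. They report only what shows in the picture. A call takes as long as a camera call. They do not tell look-alikes from the thing itself.
- r.masks_of(target, camera): "pixels" (480x640 bool, what is visible of it) and "extent" ([left, top, width, height] in pixels, round what is visible of it).
The state is a dict: "time": time; "qpos": joint angles; "qvel": joint speeds; "joint_torque": joint torques, N m; "tool_pos": TCP position; "orientation": TCP orientation; "wrist_force": force on the tool from outside, world axes, zero at the start; "ft_torque": the same for the moment, N m; "width": opening from 0.0 (shut) to 1.0 (fully open).
Only numpy, scipy, OpenCV 4.12 (cv2) and the standard library are available. Lean on these libraries where they do the work, as an engineer would, in place of code of your own. Each camera call takes 0.05 s, during which the arm holds its last target.

## Working session

There is one attempt and no reset: what is moved stays moved. The work goes in short steps, Python scripts to look and compute and a tool call to move; the robot and the scene stay as the last step left them, time stands still between calls to the robot, and variables do not carry over. Pictures are saved under pics/ and viewed, and the job is handed in when it is done.

Besides the shell and the picture viewer there is one more tool, called after "Call:" by a JSON object that holds its "name" and its "arguments". servo_tool: Moves the arm, as the interface text tells. Its arguments: {"type":"object","properties":{"moves":{"type":"array","items":{"type":"number"}},"squeeze":{"type":"number"}},"required":["moves"]}

```bash
ls; mkdir -p pics
python3 - <<'E'
from cell import r
import cv2
s=r.sense();print(s)
for n in ["scene","side","wrist"]:
    c=r.camera(n);cv2.imwrite(f"pics/{n}0.png",c["frame"][:,:,::-1]);print(n,c["vertical_fov"],c["cx"],c["cy"],c.get("R"),c.get("t"),c.get("T_tool_cam"))
E
```

```text
pics
{'time': 0.0, 'qpos': array([ 1.31198927e+00,  8.74764718e-02,  1.75127974e-01,  1.65976727e+00,
       -2.57517276e-05,  1.57079094e+00]), 'qvel': array([ 3.44516905e-04, -9.87095837e-05,  2.21978828e-03,  5.66841206e-04,
        6.28920638e-04, -1.77308461e-03]), 'joint_torque': array([-4.68901038e-03, -5.20394468e+01,  4.64800429e+01,  1.61675632e-02,
       -8.53669280e-05, -1.21850204e-05]), 'tool_pos': array([0.14071189, 0.53147188, 0.23057088]), 'orientation': array([-4.05372364e-01, -3.11518283e+00,  2.06037012e-03]), 'wrist_force': array([-0.60833813, -0.75644947,  0.32856205]), 'ft_torque': array([ 0.00840385, -0.01777369, -0.02372725]), 'width': 1.0013909561122116}
scene 50.88452943578549 317.92601055789737 238.266369427993 [[ 0.75346154 -0.65738053  0.0121058 ]
 [-0.51879177 -0.60572659 -0.60328302]
 [ 0.40391932  0.44827016 -0.79743529]] [-0.48049169  0.289451    1.05418322] None
side 53.00221774927248 317.1553840838808 245.6347251263477 [[-0.92789899 -0.37281763 -0.00323576]
 [-0.22553751  0.5682047  -0.79137617]
 [ 0.29687756 -0.73358737 -0.61132093]] [0.4863461  0.27566491 1.28196257] None
wrist 58.465727189462235 319.21532147105125 237.73473330398804 None None [[ 1.88566127e-04 -9.62202757e-01 -2.72334019e-01  6.89987094e-02]
 [ 9.99999959e-01  1.22332950e-04  2.60184230e-04 -3.54322733e-04]
 [-2.17034560e-04 -2.72334057e-01  9.62202741e-01 -1.42081174e-01]
 [ 0.00000000e+00  0.00000000e+00  0.00000000e+00  1.00000000e+00]]
```

View pics/scene0.png

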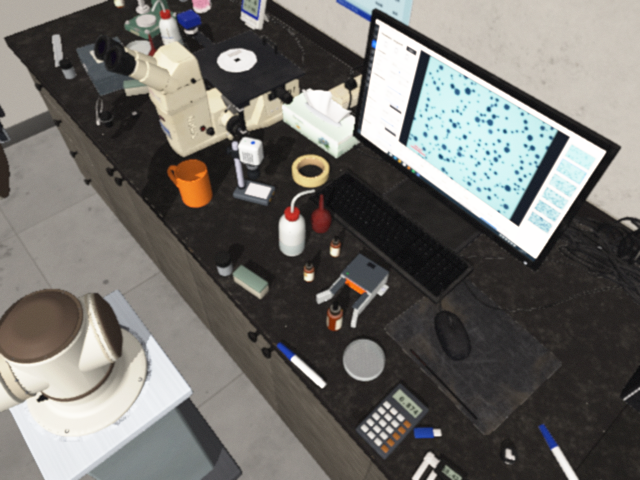

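View pics/side0.png

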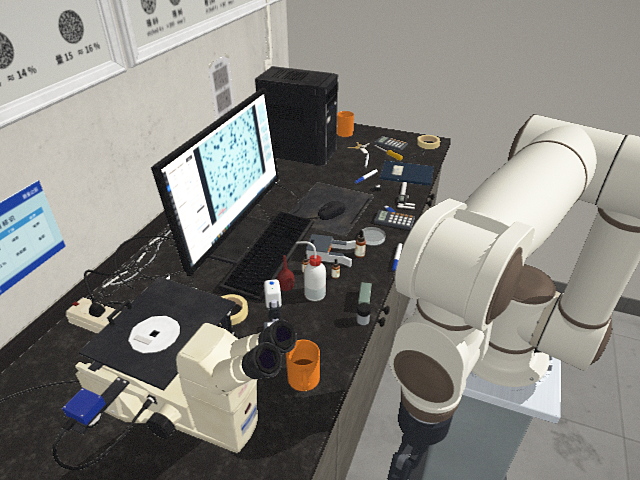

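View pics/wrist0.png

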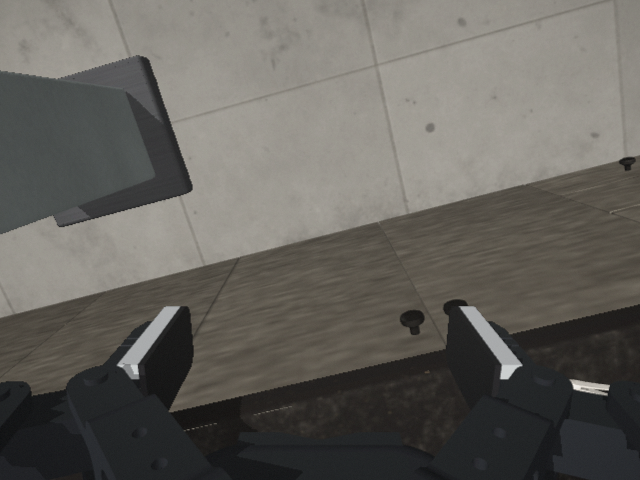

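The scene view shows the scope at (250,165) and the dock at (357,285), with a dropper bottle in its mouth at (335,318). Smaller bottles stand at (308,272) and (335,247). The dish is at (363,360). I'll measure these next.

```bash
cat > h.py <<'E'
import numpy as np,cv2
from cell import r
from scipy.spatial.transform import Rotation as Ro
def cloud(c,s=None):
    H=c["frame"].shape[0];f=H/2/np.tan(np.radians(c["vertical_fov"])/2)
    v,u=np.mgrid[0:480,0:640];z=c["range_z"].astype(float)
    P=np.stack([(u-c["cx"])/f*z,(v-c["cy"])/f*z,z],-1)
    if c.get("R") is not None: W=(P-np.array(c["t"]))@np.array(c["R"])
    else:
        T=np.array(c["T_tool_cam"]);W=(P@T[:3,:3].T+T[:3,3])@Ro.from_rotvec(s["orientation"]).as_matrix().T+s["tool_pos"]
    W[z==0]=np.nan
    return W
def proj(c,X):
    f=240/np.tan(np.radians(c["vertical_fov"])/2)
    p=np.array(c["R"])@X+c["t"];return c["cx"]+f*p[0]/p[2],c["cy"]+f*p[1]/p[2]
E
python3 - <<'E'
from h import *
np.set_printoptions(precision=4,suppress=True)
for cam in ["scene","side"]:
    c=r.camera(cam);W=cloud(c)
    cv2.imwrite(f"pics/{cam}_crop.png",cv2.resize(c["frame"][200:400,260:420] if cam=="scene" else c["frame"][200:340,240:440],None,fx=4,fy=4,interpolation=cv2.INTER_CUBIC)[:600,:800,::-1])
    np.savez(f"{cam}.npz",W=W,frame=c["frame"])
    for t in ["scope_head","scope_nose","dock","flap","bottle_center","dish","wash_bottle","mug","blower","lens_can","slide_box","tape","calculator"]:
        for d in r.masks_of(t,cam):
            if d["score"]<.3: continue
            m=d["pixels"];p=W[m];p=p[~np.isnan(p[:,0])]
            if len(p)<5: continue
            print(cam,t,round(d["score"],2),d["extent"],np.percentile(p,[3,50,97],axis=0).round(3).tolist())
E
```

```text
scene scope_head 0.71 [222.8, 138.6, 51.5, 68.7] [[0.531, 0.141, -0.001], [0.562, 0.179, 0.088], [0.614, 0.253, 0.19]]
scene scope_nose 0.89 [224.4, 138.9, 47.6, 65.6] [[0.53, 0.142, 0.007], [0.561, 0.178, 0.094], [0.604, 0.226, 0.191]]
scene flap 0.7 [345.7, 277.7, 18.4, 19.6] [[0.561, -0.237, 0.002], [0.566, -0.211, 0.018], [0.572, -0.187, 0.033]]
scene bottle_center 0.74 [304.4, 259.8, 5.2, 22.4] [[0.496, -0.125, 0.003], [0.503, -0.119, 0.038], [0.516, -0.106, 0.07]]
scene bottle_center 0.71 [328.2, 302.4, 14.7, 28.6] [[0.453, -0.262, 0.003], [0.463, -0.252, 0.058], [0.479, -0.239, 0.097]]
scene bottle_center 0.64 [325.6, 238.6, 13.5, 16.5] [[0.591, -0.113, -0.001], [0.598, -0.106, 0.035], [0.612, -0.076, 0.065]]
scene bottle_center 0.57 [358.7, 384.9, 70.7, 75.8] [[0.349, -0.516, 0.01], [0.408, -0.48, 0.014], [0.475, -0.443, 0.018]]
scene dish 0.71 [342.5, 340.5, 44.2, 40.4] [[0.42, -0.388, -0.002], [0.46, -0.35, 0.002], [0.5, -0.31, 0.015]]
scene wash_bottle 0.6 [281.6, 188.3, 31.9, 66.9] [[0.506, -0.047, 0.004], [0.526, -0.032, 0.092], [0.572, -0.003, 0.18]]
scene mug 0.92 [169
[... 2305 characters left out ...]

side lens_can 0.72 [226.1, 296.0, 25.8, 28.9] [[0.684, 0.101, 0.001], [0.702, 0.134, 0.023], [0.758, 0.185, 0.029]]
side lens_can 0.59 [359.5, 304.6, 12.9, 21.7] [[0.353, 0.024, 0.005], [0.368, 0.048, 0.044], [0.386, 0.055, 0.058]]
side slide_box 0.64 [361.3, 285.7, 10.3, 16.1] [[0.373, -0.074, 0.034], [0.389, -0.039, 0.038], [0.406, -0.005, 0.041]]
side slide_box 0.5 [377.5, 211.6, 38.5, 15.9] [[0.351, -0.51, 0.006], [0.41, -0.468, 0.016], [0.474, -0.436, 0.021]]
side tape 0.52 [221.8, 292.3, 28.3, 31.7] [[0.684, 0.101, 0.003], [0.702, 0.131, 0.023], [0.765, 0.185, 0.029]]
side calculator 0.73 [377.4, 212.8, 37.4, 14.1] [[0.349, -0.51, 0.005], [0.41, -0.467, 0.016], [0.473, -0.436, 0.021]]
```

View pics/scene_crop.png

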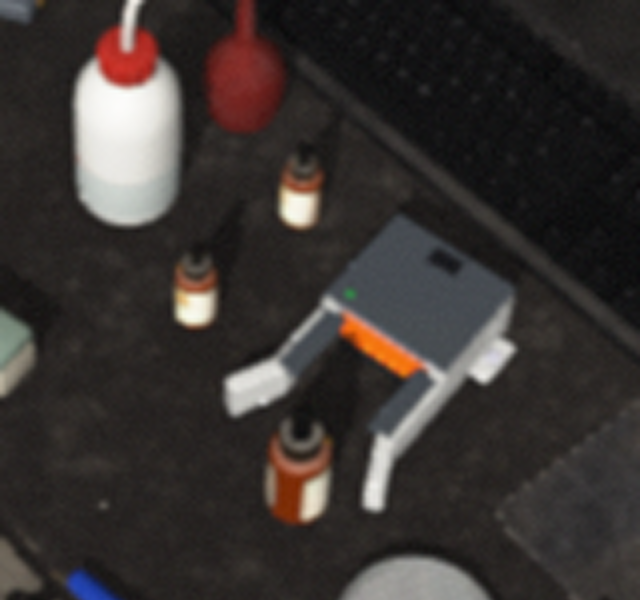

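View pics/side_crop.png

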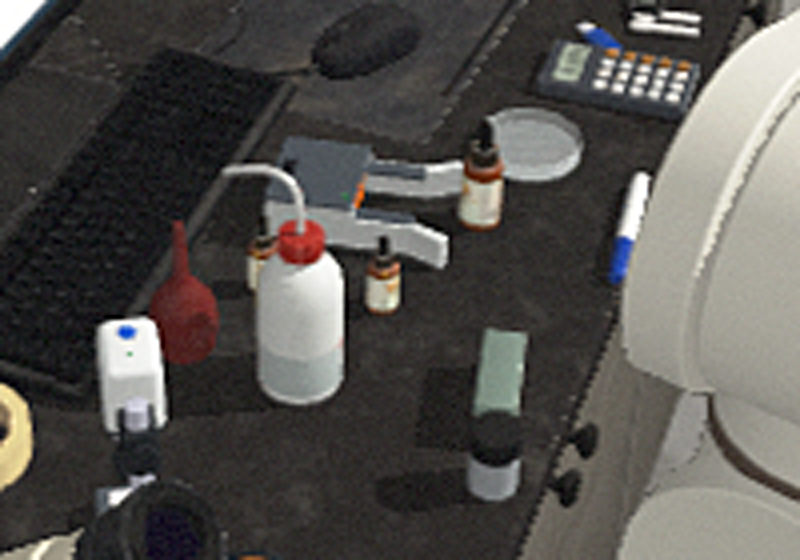

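Run:
```python
# top-down height maps fused from both cameras, in region
import numpy as np,cv2
out=np.zeros((600,800,3),np.uint8);hm=np.full((600,800),-1.)
# x 0.3..0.75 vertical, y -0.45..0.35 : 1mm/px
for n in ["scene","side"]:
    d=np.load(n+".npz");W=d["W"].reshape(-1,3);F=d["frame"].reshape(-1,3)
    ok=~np.isnan(W[:,0])&(W[:,2]<.25)&(W[:,2]>-.02);W=W[ok];F=F[ok]
    i=np.round((0.80-W[:,0])*1000).astype(int);j=np.round((0.35-W[:,1])*1000).astype(int)
    k=(i>1)&(i<598)&(j>1)&(j<798)
    for a,b,z,f in zip(i[k],j[k],W[k,2],F[k]):
        s=hm[a-1:a+2,b-1:b+2];m=s<z;s[m]=z;out[a-1:a+2,b-1:b+2][m]=f[::-1]
cv2.imwrite("pics/top.png",out)
```

```text
(no output)
```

View pics/top.png

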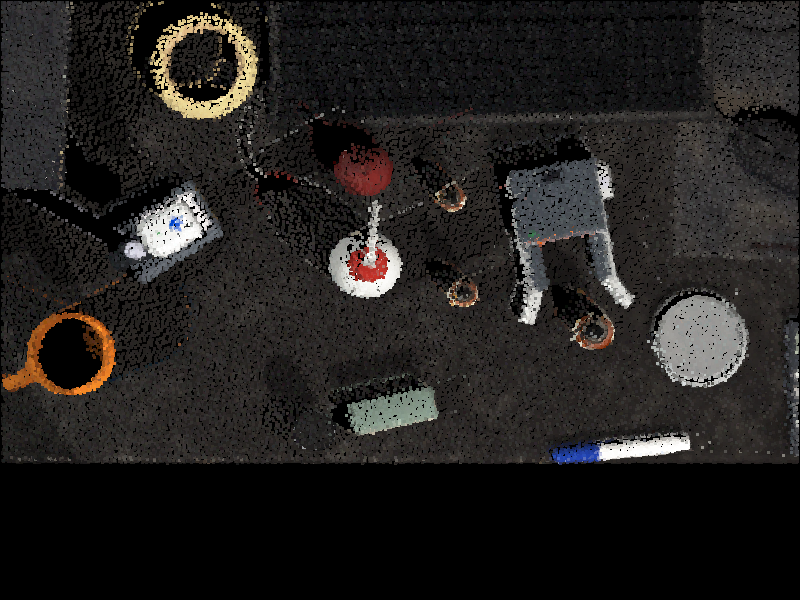

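The largest bottle is at scene (335,318), about 100 mm tall. It stands in the dock's mouth, and the ones at (308,272) and (335,247) are clearly smaller (about 70 mm). The enlarged crop confirms it. The empty dish is at (363,360). Next I'll fit exact poses.

```bash
cat > fit.py <<'E'
from h import *
from scipy.optimize import least_squares
np.set_printoptions(precision=4,suppress=True)
def reg(W,x0,x1,y0,y1,z0,z1):
    p=W.reshape(-1,3);p=p[~np.isnan(p[:,0])]
    return p[(p[:,0]>x0)&(p[:,0]<x1)&(p[:,1]>y0)&(p[:,1]<y1)&(p[:,2]>z0)&(p[:,2]<z1)]
def circ(p,R):
    f=lambda q:np.hypot(p[:,0]-q[0],p[:,1]-q[1])-R
    s=least_squares(f,p[:,:2].mean(0),loss="soft_l1",f_scale=.002);return s.x,np.median(abs(s.fun))
def rect(p):
    (c,wh,a)=cv2.minAreaRect((p[:,:2]*1000).astype(np.float32));return np.array(c)/1000,wh,a
E
python3 - <<'E'
from fit import *
Ws={n:np.load(n+".npz")["W"] for n in ["scene","side"]}
for n,W in Ws.items():
    print(n)
    p=reg(W,.42,.51,-.29,-.20,.008,.058);print("bottle",circ(p,.0165),len(p))
    p=reg(W,.42,.51,-.29,-.20,.064,.075);print("cap",circ(p,.012),len(p))
    p=reg(W,.40,.52,-.41,-.29,.010,.02);print("dish",circ(p,.042),len(p))
    p=reg(W,.53,.62,.10,.24,.183,.20);print("headtop",rect(p),len(p),p.mean(0))
    p=reg(W,.50,.64,.08,.26,.015,.023);print("foot",rect(p),len(p))
    p=reg(W,.53,.68,-.28,-.15,.036,.046);print("garage",rect(p),len(p))
    p=reg(W,.47,.68,-.30,-.14,.022,.034);print("rails",len(p))
E
```

```text
scene
bottle (array([ 0.4716, -0.2464]), np.float64(0.0015533158957116147)) 212
cap (array([ 0.4705, -0.2442]), np.float64(0.0004870633863409239)) 36
dish (array([ 0.4589, -0.3509]), np.float64(0.0013665910685210642)) 151
headtop (array([0.5698, 0.1786]), (39.248085021972656, 49.5064697265625), 30.453227996826172) 226 [0.5699 0.1769 0.1887]
foot (array([0.5685, 0.185 ]), (64.95429992675781, 99.12509155273438), 32.68751907348633) 528
garage (array([ 0.5989, -0.2071]), (76.8399429321289, 88.11894226074219), 10.712700843811035) 994
rails 547
side
bottle (array([ 0.4713, -0.2447]), np.float64(0.0023730503254738404)) 153
cap (array([ 0.4695, -0.2443]), np.float64(0.0025332881630977695)) 27
dish (array([ 0.4575, -0.35  ]), np.float64(0.0017195039123612567)) 76
headtop (array([0.5714, 0.1834]), (37.550743103027344, 52.47425079345703), 31.561283111572266) 215 [0.5702 0.1859 0.1898]
foot (array([0.6052, 0.164 ]), (25.638103485107422, 19.987659454345703), 40.59532928466797) 28
garage (array([ 0.5988, -0.2056]), (73.87042999267578, 95.8372802734375), 9.813634872436523) 322
rails 260
```

Call:
{"name": "servo_tool", "arguments": {"moves": [0, 0.0135, -0.032, 0.005, -4, 0, 0.0135, -0.032, 0.005, -4, 0, 0.0135, -0.032, 0.005, -4, 0, 0.0135, -0.032, 0.005, -4, 0, 0.0135, -0.032, 0, -4, 0, 0.0135, -0.032, 0, -4, 0, 0.0135, -0.032, 0, -4, 0, 0.0135, -0.032, 0, -4, 0, 0.0135, -0.032, 0, -4, 0, 0.0135, -0.032, 0, -4, 0, 0.0135, -0.032, 0, -4, 0, 0.0135, -0.032, 0, -4], "squeeze": 30}}

```text
time: 2.55
tool_pos: [0.3029, 0.1461, 0.2516]
orientation: [1.641, 2.678, 0.001]
wrist_force: [1.3, 0.4, -0.3]
width: 1.0
```

Call:
{"name": "servo_tool", "arguments": {"moves": [0, 0.0135, -0.032, 0, -4, 0, 0.0135, -0.032, 0, -4, 0, 0.0135, -0.032, 0, -4, 0, 0.0135, -0.032, 0, -4, 0, 0.0135, -0.032, 0, -4, 0, 0.0135, -0.032, 0, -4, 0, 0.0135, -0.032, 0, -4, 0, 0.0135, -0.032, 0, -4, 0, 0.0135, -0.032, 0, -4, 0, 0.0135, -0.032, 0, -4, 0, 0.0135, -0.032, 0, -4, 0, 0.0, 0.0, 0, 0]}}

```text
time: 3.55
tool_pos: [0.4526, -0.2086, 0.2496]
orientation: [-2.529, -1.863, 0.002]
wrist_force: [1.1, -0.7, 0.4]
width: 0.997
```

```bash
cat > look.py <<'E'
from fit import *
import sys
s=r.sense();c=r.camera("wrist");W=cloud(c,s)
np.savez("wrist.npz",W=W,frame=c["frame"],pos=s["tool_pos"])
cv2.imwrite(f"pics/{sys.argv[1]}.png",c["frame"][:,:,::-1])
R=Ro.from_rotvec(s["orientation"]).as_matrix()
print("t",s["time"],"pos",s["tool_pos"],"jaw deg",np.degrees(np.arctan2(R[1,1],R[0,1])),"zaxis",R[:,2],"q",s["qpos"],"F",s["wrist_force"],"w",s["width"])
E
python3 look.py w1
python3 - <<'E'
from fit import *
W=np.load("wrist.npz")["W"]
for z0,z1,R in [(.008,.058,.0165),(.064,.075,.012),(.08,.1,.006)]:
    p=reg(W,.44,.50,-.28,-.21,z0,z1);print(len(p),circ(p,R) if len(p)>5 else '')
p=reg(W,.40,.52,-.41,-.29,.010,.02);print("dish",circ(p,.042),len(p)) if len(p)>9 else 0
p=reg(W,.53,.68,-.28,-.15,.036,.046);print("garage",rect(p) if len(p)>9 else 0,len(p))
E
```

```text
t 3.55 pos [ 0.4526 -0.2086  0.2496] jaw deg -17.253050267557697 zaxis [-0.0013 -0.0005 -1.    ] q [-0.4314 -0.028   0.0941  1.6938 -0.0009  1.4405] F [ 1.0511 -0.7453  0.4176] w 0.996843871055564
608 (array([ 0.4718, -0.2439]), np.float64(0.0003295698147301098))
152 (array([ 0.4713, -0.2447]), np.float64(0.00031899638410364667))
297 (array([ 0.4715, -0.244 ]), np.float64(0.00071084826812622))
dish (array([ 0.4611, -0.3496]), np.float64(0.0013478208754027117)) 722
garage (array([ 0.6006, -0.2062]), (74.35193634033203, 86.3597412109375), 10.176505088806152) 10095
```

View pics/w1.png

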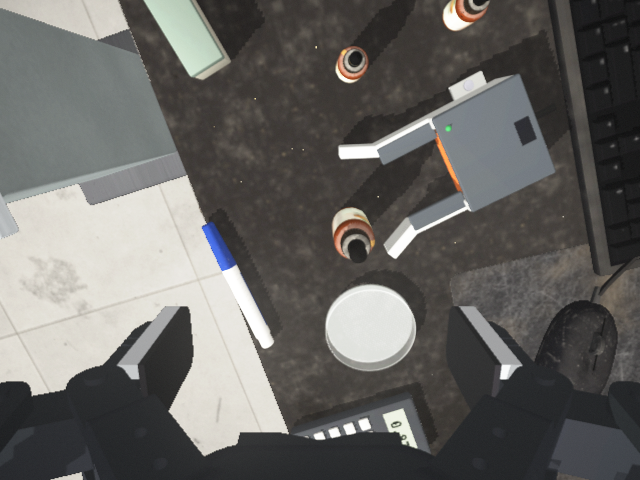

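The wrist view shows the bottle at (352,240), the dish at (370,327) and the dock at (495,140), and the fits agree within about 2 mm. Now I'll go over the bottle and descend.

Call:
{"name": "servo_tool", "arguments": {"moves": [0, 0.0095, -0.018, 0, 0, 0, 0.0095, -0.0178, 0, 0, 0, 0, 0, -0.03, 0, 0, 0, 0, -0.03, 0, 0, 0, 0, -0.03, 0, 0, 0, 0, -0.03, 0, 0, 0, 0, -0.0, 0]}}

```text
time: 4.18
tool_pos: [0.4677, -0.2381, 0.1257]
orientation: [-2.515, -1.87, 0.005]
wrist_force: [-0.5, -0.2, -1.1]
width: 1.0
```

```bash
python3 look.py w2
python3 - <<'E'
from fit import *
W=np.load("wrist.npz")["W"]
for z0,z1,R in [(.008,.058,.0165),(.064,.075,.012),(.08,.1,.006)]:
    p=reg(W,.44,.50,-.28,-.21,z0,z1);print(len(p),circ(p,R) if len(p)>5 else '')
E
```

```text
t 4.1833 pos [ 0.4677 -0.2381  0.1257] jaw deg -16.75387796695786 zaxis [-0.0072  0.0039 -1.    ] q [-0.471   0.0211 -0.0965  1.4614  0.0002  1.3922] F [-0.4809 -0.2417 -1.0787] w 1.0003630684672704
1424 (array([ 0.4718, -0.244 ]), np.float64(0.0003328845604074395))
426 (array([ 0.4711, -0.2448]), np.float64(0.00028249572492350123))
862 (array([ 0.4712, -0.2441]), np.float64(0.0006879864841034837))
```

View pics/w2.png

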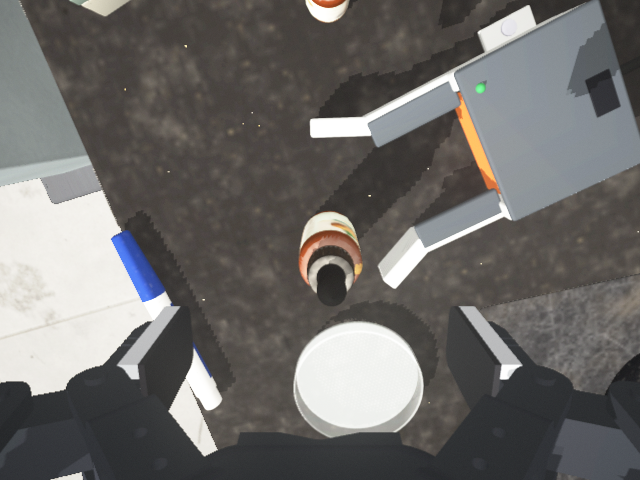

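Call:
{"name": "servo_tool", "arguments": {"moves": [0, 0.0038, -0.006, 0, 0, 0, 0, 0, -0.02, 0, 0, 0, 0, -0.02, 0, 0, 0, 0, 0, 0]}}

```text
time: 4.57
tool_pos: [0.4741, -0.2461, 0.0907]
orientation: [-2.522, -1.872, 0.001]
wrist_force: [-0.3, 0.1, -1.1]
width: 1.001
```

```bash
python3 -c "
from h import *
print(r.sense())"
python3 - <<'E'
from fit import *
W=np.load("wrist.npz")["W"]
p=reg(W,.53,.68,-.28,-.15,.036,.046);print("garage",rect(p),len(p))
# rails inner edges via lips etc: rail-side points z .02-.03
p=reg(W,.47,.57,-.30,-.14,.024,.034)
a=np.radians(10.2);o=np.array([.5612,-.2133])
q=(p[:,:2]-o)@np.array([[np.cos(a),-np.sin(a)],[np.sin(a),np.cos(a)]])
for x in np.arange(-.04,.0,.005):
    k=q[(q[:,0]>x)&(q[:,0]<x+.005)]
    L=k[k[:,1]>0][:,1];Rr=k[k[:,1]<0][:,1];print(round(x,3),L.min() if len(L) else 0,L.max() if len(L) else 0,Rr.max() if len(Rr) else 0,Rr.min() if len(Rr) else 0)
g=reg(W,.53,.68,-.28,-.15,.036,.046);g=(g[:,:2]-o)@np.array([[np.cos(a),-np.sin(a)],[np.sin(a),np.cos(a)]])
for y in np.arange(-.04,.041,.01):
    k=g[abs(g[:,1]-y)<.003];print("g",round(y,3),k[:,0].min(),k[:,0].max())
for x in np.arange(.01,.07,.01):
    k=g[abs(g[:,0]-x)<.003];print("gx",round(x,3),k[:,1].min(),k[:,1].max())
E
```

```text
{'time': 4.5667, 'qpos': array([-4.78891653e-01,  4.27834550e-02, -1.41863649e-01,  1.38714143e+00,
        1.47684666e-05,  1.38525387e+00]), 'qvel': array([-0.00149307, -0.01497104,  0.04568495,  0.06057002, -0.00041724,
        0.00158847]), 'joint_torque': array([-1.29533766e-02, -5.24925470e+01,  4.91805983e+01, -1.29009906e+00,
       -1.43908557e-03, -6.55942531e-04]), 'tool_pos': array([ 0.47406409, -0.24613071,  0.09065063]), 'orientation': array([-2.52152943e+00, -1.87239113e+00,  6.61335189e-04]), 'wrist_force': array([-0.34071954,  0.10085265, -1.14937123]), 'ft_torque': array([0.03872181, 0.03358568, 0.04857585]), 'width': 1.000988201813902}
garage (array([ 0.6005, -0.2063]), (74.67097473144531, 86.1458969116211), 10.317098617553711) 25644
-0.04 0.02489833637269359 0.042744765133135555 -0.02468373815812048 -0.04336313505231516
-0.035 0.024903823254379395 0.04284379894163733 -0.025035435561045684 -0.043192600032328
-0.03 0.02492741404899535 0.042823199318355286 -0.02478574563987513 -0.042723428241902395
-0.025 0.024787414968287402 0.04279851133178789 -0.024876289549186845
[... 405 characters left out ...]
.07315007372686458
g -0.03 0.002729207492478695 0.07646367451910774
g -0.02 0.002816347512431144 0.07712638156822503
g -0.01 0.0027334331349491933 0.07717169375261515
g 0.0 0.002800491003944361 0.07660339708060973
g 0.01 0.0026886615972397305 0.07661892542478242
g 0.02 0.0028333513901705226 0.07717562566976482
g 0.03 0.002574911178077393 0.07669436025290652
g 0.04 0.00269594682048142 0.07713268401327955
gx 0.01 -0.04280141709324717 0.04290795897992335
gx 0.02 -0.0429379956599302 0.0429130399758634
gx 0.03 -0.04259664545588797 0.042938271399842604
gx 0.04 -0.04291416014806463 0.0429820425793197
gx 0.05 -0.04276971766225769 0.042955922990998305
gx 0.06 -0.04258921852810561 0.043026262087033494
```

Call:
{"name": "servo_tool", "arguments": {"moves": [0, -0.0025, 0.002, 0, 0, 0, 0, 0, -0.02, 0, 0, 0, 0, -0.02, 0, 0, 0, 0, -0.0156, 0, 0, 0, 0, 0, 0, 0, 0, 0, 0, 0]}}

```text
time: 5.07
tool_pos: [0.4721, -0.2444, 0.0375]
orientation: [2.522, 1.872, 0.001]
wrist_force: [0.4, -0.7, 0.5]
width: 1.0
```

Call:
{"name": "servo_tool", "arguments": {"moves": [80, 0, 0, 0, 0, 110, 0, 0, 0, 0, 140, 0, 0, 0, 0, 160, 0, 0, 0, 0, 180, 0, 0, 0, 0, 180, 0, 0, 0, 0, 180, 0, 0, 0, 0, 180, 0, 0, 0, 0], "squeeze": 25}}

```text
time: 5.73
tool_pos: [0.4718, -0.2443, 0.0365]
orientation: [2.522, 1.872, 0.001]
wrist_force: [-1.7, 0.1, 5.4]
width: 0.372
```

```bash
python3 look.py w3
python3 - <<'E'
from h import *
c=r.camera("scene");cv2.imwrite("pics/s3.png",cv2.resize(c["frame"][220:400,240:440],None,fx=3,fy=3,interpolation=cv2.INTER_CUBIC)[:,:,::-1])
E
```

```text
t 5.7333 pos [ 0.4718 -0.2443  0.0365] jaw deg -16.829525372075064 zaxis [ 0.0009 -0.0005 -1.    ] q [-0.4777  0.0557 -0.234   1.2801 -0.      1.3868] F [-1.6512  0.0918  5.3529] w 0.37153056430762826
```

View pics/w3.png

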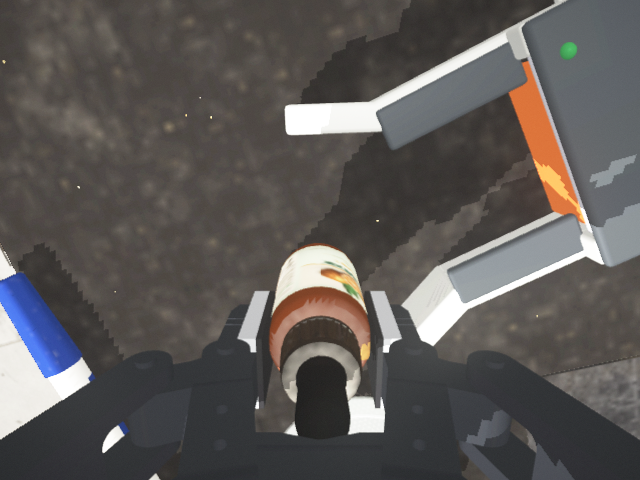

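View pics/s3.png

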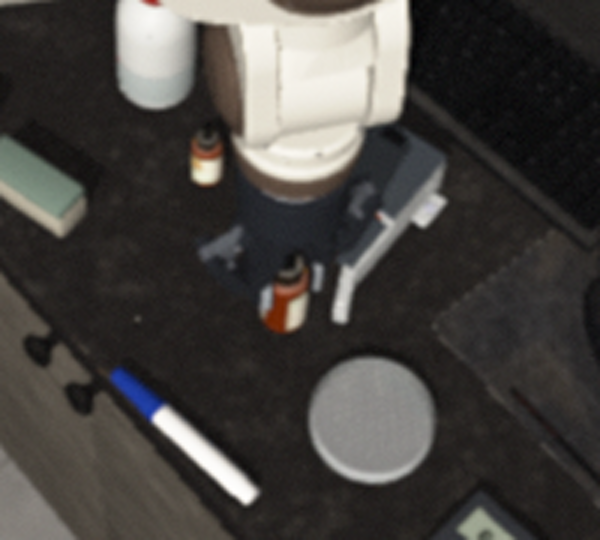

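The bottle is held: the opening is about 32 mm and it stands upright between the pads at (320,350). Lift it and move it over the dish.

Call:
{"name": "servo_tool", "arguments": {"moves": [180, 0, 0, 0.01, 0, 180, 0, 0, 0.02, 0, 180, 0, 0, 0.02, 0, 180, 0, -0.01, 0, 0, 180, -0.002, -0.02, 0, 0, 180, -0.003, -0.025, 0, 0, 180, -0.003, -0.025, 0, 0, 180, -0.0025, -0.018, 0, 0, 180, -0.001, -0.0075, 0, 0, 180, 0, 0, 0, 0, 180, 0, 0, 0, 0]}}

```text
time: 6.75
tool_pos: [0.4599, -0.3494, 0.0854]
orientation: [-2.523, -1.871, -0.0]
wrist_force: [-0.3, -0.5, -0.8]
width: 0.371
```

```bash
python3 look.py w4
python3 - <<'E'
from fit import *
W=np.load("wrist.npz")["W"]
p=reg(W,.40,.53,-.41,-.29,.010,.018);print("dish",circ(p,.0425),len(p))
for n in ["scene","side"]:
    c=r.camera(n);W=cloud(c);cv2.imwrite(f"pics/{n}4.png",cv2.resize(c["frame"][290:410,290:450] if n=="scene" else c["frame"][180:300,300:460],None,fx=4,fy=4,interpolation=cv2.INTER_CUBIC)[:,:,::-1])
    p=reg(W,.43,.49,-.39,-.32,.055,.105);print(n,circ(p,.0165) if len(p)>9 else 0,len(p))
    p=reg(W,.40,.53,-.41,-.29,.010,.018);print("dish",circ(p,.0425),len(p))
E
```

```text
t 6.75 pos [ 0.4599 -0.3494  0.0854] jaw deg -16.868845646596373 zaxis [-0.0005  0.0007 -1.    ] q [-0.6499  0.1467 -0.0401  1.3848  0.0003  1.2153] F [-0.317  -0.4668 -0.8042] w 0.37066409715190163
dish (array([ 0.4611, -0.3491]), np.float64(0.0005193754603136057)) 1338
scene (array([ 0.4585, -0.3498]), np.float64(0.0007027329833241662)) 182
dish (array([ 0.4587, -0.3515]), np.float64(0.0007181013670853956)) 107
side (array([ 0.4577, -0.3485]), np.float64(0.0019239693601014428)) 141
dish (array([ 0.4593, -0.3495]), np.float64(0.0014845671763067982)) 72
```

View pics/w4.png

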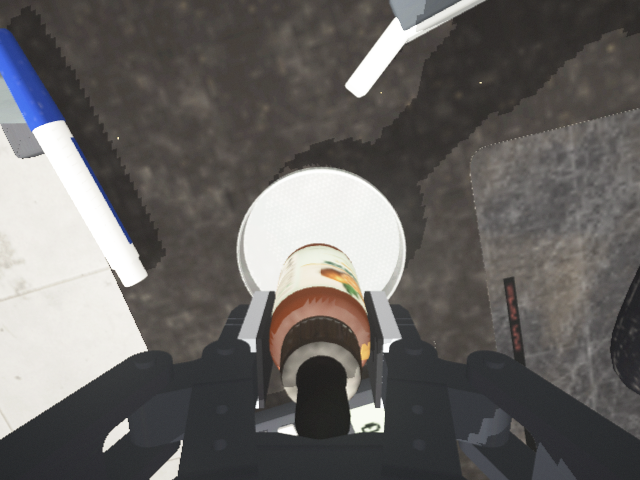

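View pics/scene4.png

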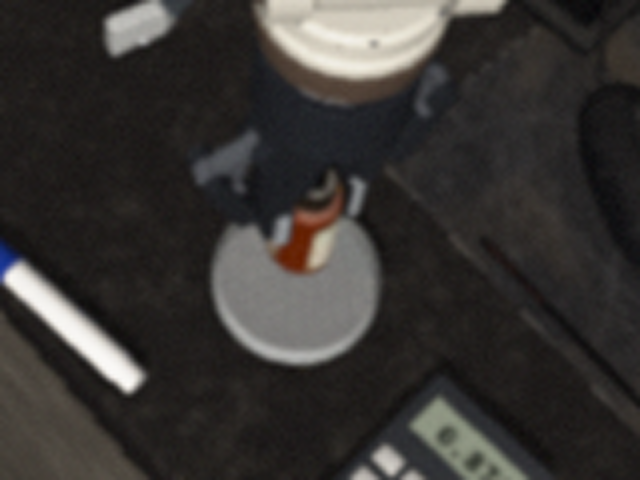

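Call:
{"name": "servo_tool", "arguments": {"moves": [180, 0, 0, -0.015, 0, 180, 0, 0, -0.015, 0, 180, 0, 0, -0.01, 0, 180, 0, 0, -0.004, 0, 180, 0, 0, -0.002, 0, 180, 0, 0, 0, 0, 180, 0, 0, 0, 0]}}

```text
time: 7.48
tool_pos: [0.4604, -0.3497, 0.0404]
orientation: [2.522, 1.872, 0.0]
wrist_force: [0.9, -0.1, -1.0]
width: 0.372
```

Call:
{"name": "servo_tool", "arguments": {"moves": [180, 0, 0, -0.001, 0, 180, 0, 0, -0.001, 0, 180, 0, 0, 0, 0, 180, 0, 0, 0, 0]}}

```text
time: 7.82
tool_pos: [0.4604, -0.3499, 0.0386]
orientation: [2.522, 1.872, 0.001]
wrist_force: [-0.8, 0.4, 5.5]
width: 0.369
```

Call:
{"name": "servo_tool", "arguments": {"moves": [150, 0, 0, 0, 0, 140, 0, 0, 0, 0, 120, 0, 0, 0, 0, 90, 0, 0, 0, 0, 60, 0, 0, 0, 0, 30, 0, 0, 0, 0, 0, 0, 0, 0, 0, 0, 0, 0, 0, 0, 0, 0, 0, 0, 0]}}

```text
time: 8.57
tool_pos: [0.4601, -0.3496, 0.0377]
orientation: [2.522, 1.873, -0.0]
wrist_force: [-0.3, 0.1, 0.5]
width: 0.997
```

Call:
{"name": "servo_tool", "arguments": {"moves": [0, 0, 0, 0.01, 0, 0, 0, 0, 0.03, 0, 0, 0, 0, 0.04, 0, 0, 0, 0, 0.04, 0, 0, 0, 0, 0.04, 0, 0, 0, 0, 0.04, 0, 0, 0, 0, 0.04, 0, 0, 0, 0, 0.0, 0]}}

```text
time: 9.23
tool_pos: [0.461, -0.3503, 0.2874]
orientation: [2.513, 1.866, 0.005]
wrist_force: [0.7, -1.4, 1.8]
width: 0.997
```

```bash
python3 look.py w5
python3 - <<'E'
from fit import *
for n in ["wrist","scene","side"]:
    if n=="wrist": W=np.load("wrist.npz")["W"]
    else: W=cloud(r.camera(n))
    print(n)
    for z0,z1,R in [(.018,.058,.0165),(.065,.076,.012),(.083,.102,.006)]:
        p=reg(W,.43,.50,-.38,-.32,z0,z1);print(len(p),circ(p,R) if len(p)>5 else '')
    p=reg(W,.40,.53,-.41,-.29,.010,.018);print("dish",circ(p,.0425),len(p))
    p=reg(W,.43,.50,-.38,-.32,.08,.12);print("top",p[:,2].max() if len(p) else 0)
E
```

```text
t 9.2333 pos [ 0.461  -0.3503  0.2874] jaw deg -16.827352588252346 zaxis [ 0.0096 -0.0073 -0.9999] q [-0.6498  0.1767  0.386   1.7681 -0.      1.2147] F [ 0.7128 -1.351   1.7801] w 0.9968313876395163
wrist
219 (array([ 0.4601, -0.3493]), np.float64(0.00018299533565095324))
82 (array([ 0.4599, -0.3502]), np.float64(0.000266019392972632))
229 (array([ 0.4599, -0.3497]), np.float64(0.0008428926018086468))
dish (array([ 0.461 , -0.3501]), np.float64(0.0007510781091307622)) 565
top 0.10338962938725729
scene
143 (array([ 0.4587, -0.3501]), np.float64(0.0006026985961840904))
35 (array([ 0.4595, -0.35  ]), np.float64(0.0005949431985371231))
47 (array([ 0.458 , -0.3503]), np.float64(0.0004942415980994383))
dish (array([ 0.4597, -0.3507]), np.float64(0.0012618410166478355)) 165
top 0.10611192960354361
side
90 (array([ 0.4583, -0.3502]), np.float64(0.0015563915142900843))
19 (array([ 0.4581, -0.3518]), np.float64(0.0015147620981306297))
19 (array([ 0.4575, -0.349 ]), np.float64(0.0011241790923630255))
dish (array([ 0.4589, -0.3523]), np.float64(0.0033437508992109066)) 99
top 0.10486471496587865
```

View pics/w5.png

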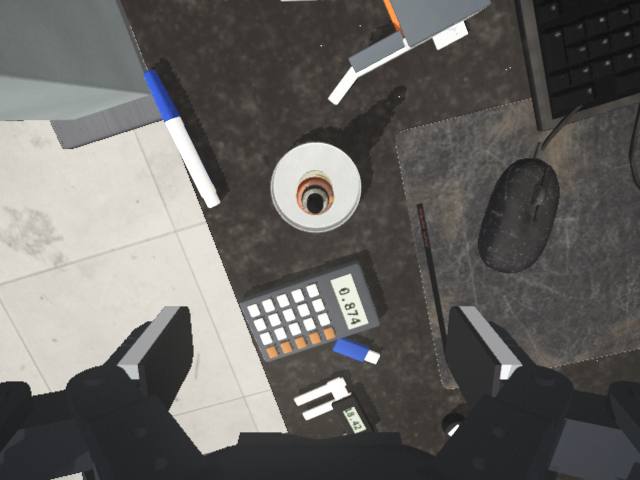

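The bottle stands upright in the dish at (315,190): axis (0.460,-0.350) against the dish centre (0.461,-0.350). Next, the microscope.

Call:
{"name": "servo_tool", "arguments": {"moves": [0, 0.0068, 0.033, 0.002, 3, 0, 0.0068, 0.033, 0.002, 3, 0, 0.0068, 0.033, 0.002, 3, 0, 0.0068, 0.033, 0.002, 3, 0, 0.0068, 0.033, 0.002, 3, 0, 0.0068, 0.033, 0.002, 3, 0, 0.0068, 0.033, 0.002, 3, 0, 0.0068, 0.033, 0.002, 3, 0, 0.0068, 0.033, 0.002, 3, 0, 0.0068, 0.033, 0.002, 3, 0, 0.0068, 0.033, 0.002, 3, 0, 0.0068, 0.033, 0.002, 3]}}

```text
time: 10.38
tool_pos: [0.5411, 0.048, 0.3003]
orientation: [-1.816, -2.561, 0.003]
wrist_force: [0.9, -0.1, -0.1]
width: 1.001
```

Call:
{"name": "servo_tool", "arguments": {"moves": [0, 0.0068, 0.033, 0, 3, 0, 0.0068, 0.033, 0, 3, 0, 0.0068, 0.033, 0, 3, 0, 0.0068, 0.033, 0, 3.8, 0, 0, 0, 0, 0, 0, 0, 0, 0, 0]}}

```text
time: 10.88
tool_pos: [0.5684, 0.1799, 0.2994]
orientation: [-1.519, -2.747, 0.004]
wrist_force: [0.1, -0.7, -0.3]
width: 0.999
```

```bash
python3 look.py w6
python3 - <<'E'
from fit import *
W=np.load("wrist.npz")["W"]
p=reg(W,.50,.65,.08,.26,.183,.20);print("headtop",rect(p),len(p),p.mean(0))
p=reg(W,.50,.65,.08,.26,.015,.024);print("foot",rect(p),len(p))
E
```

```text
t 10.8833 pos [0.5684 0.1799 0.2994] jaw deg 32.12272272658776 zaxis [-0.0037 -0.0012 -1.    ] q [ 0.3065  0.249   0.4953  1.821  -0.      1.3166] F [ 0.105  -0.6623 -0.2509] w 0.9992482729248942
headtop (array([0.5733, 0.1822]), (37.39741897583008, 50.34175491333008), 30.92938232421875) 4460 [0.5726 0.1835 0.1885]
foot (array([0.5704, 0.1881]), (60.84323501586914, 98.16307830810547), 31.29349136352539) 1641
```

View pics/w6.png

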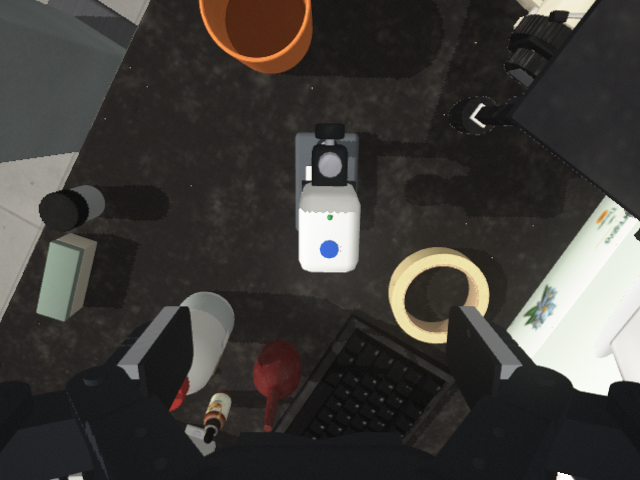

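The scope head is at (329,230) with its column at (330,165). The head fits at (0.573,0.1825), jaw direction 31°. Descending over it.

Call:
{"name": "servo_tool", "arguments": {"moves": [0, 0.0046, 0.0026, 0, -1, 0, 0, 0, -0.03, 0, 0, 0, 0, -0.03, 0, 0, 0, 0, -0.025, 0, 0, 0, 0, 0, 0, 0, 0, 0, 0, 0]}}

```text
time: 11.43
tool_pos: [0.5729, 0.1798, 0.2162]
orientation: [-1.55, -2.731, 0.003]
wrist_force: [-0.1, -0.6, 0.4]
width: 0.998
```

```bash
python3 look.py w7
python3 - <<'E'
from fit import *
W=np.load("wrist.npz")["W"]
p=reg(W,.50,.65,.08,.26,.183,.20);print("headtop",rect(p),len(p),p.mean(0))
p=reg(W,.50,.65,.08,.26,.135,.183)
a=np.radians(-58.9);o=np.array([.573,.1825]);q=(p[:,:2]-o)@np.array([[np.cos(a),-np.sin(a)],[np.sin(a),np.cos(a)]])
print(len(q),np.percentile(q,[1,10,50,90,99],axis=0))
E
```

```text
t 11.4333 pos [0.5729 0.1798 0.2162] jaw deg 30.846065829133753 zaxis [-0.0021 -0.0008 -1.    ] q [ 0.3041  0.2079  0.2821  1.6473 -0.0001  1.3366] F [-0.1306 -0.5665  0.4491] w 0.9979460309369724
headtop (array([0.5732, 0.1825]), (37.24589538574219, 50.617191314697266), 31.19387435913086) 8963 [0.5722 0.1841 0.1885]
5327 [[-0.0645 -0.0186]
 [-0.0592 -0.0108]
 [-0.038  -0.0003]
 [-0.0238  0.0105]
 [ 0.0093  0.0189]]
```

View pics/w7.png

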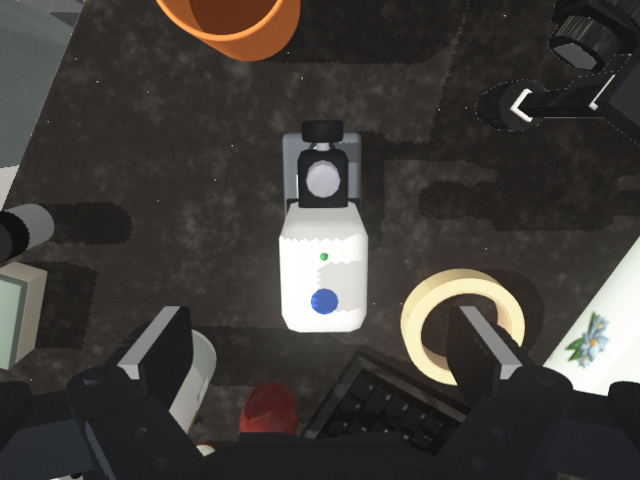

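Call:
{"name": "servo_tool", "arguments": {"moves": [0, 0, 0.0025, 0, 0.3, 0, 0, 0, -0.02, 0, 0, 0, 0, -0.02, 0, 0, 0, 0, -0.02, 0, 0, 0, 0, -0.016, 0, 0, 0, 0, 0, 0, 0, 0, 0, 0, 0]}}

```text
time: 12.07
tool_pos: [0.5738, 0.1836, 0.1419]
orientation: [1.54, 2.737, 0.001]
wrist_force: [-0.1, 1.1, 0.9]
width: 0.999
```

Call:
{"name": "servo_tool", "arguments": {"moves": [60, 0, 0, 0, 0, 80, 0, 0, 0, 0, 100, 0, 0, 0, 0, 110, 0, 0, 0, 0, 120, 0, 0, 0, 0, 130, 0, 0, 0, 0, 140, 0, 0, 0, 0, 180, 0, 0, 0, 0, 180, 0, 0, 0, 0, 180, 0, 0, 0, 0], "squeeze": 60}}

```text
time: 12.9
tool_pos: [0.5734, 0.1834, 0.1409]
orientation: [1.541, 2.738, -0.0]
wrist_force: [-2.2, -2.0, 3.3]
width: 0.44
```

```bash
python3 look.py w8
```

```text
t 12.9 pos [0.5734 0.1834 0.1409] jaw deg 31.267771086824865 zaxis [ 0.0001 -0.0001 -1.    ] q [ 0.3096  0.1963  0.1234  1.4977 -0.0001  1.3347] F [-2.2389 -2.0222  3.2732] w 0.4396919737595097
```

View pics/w8.png

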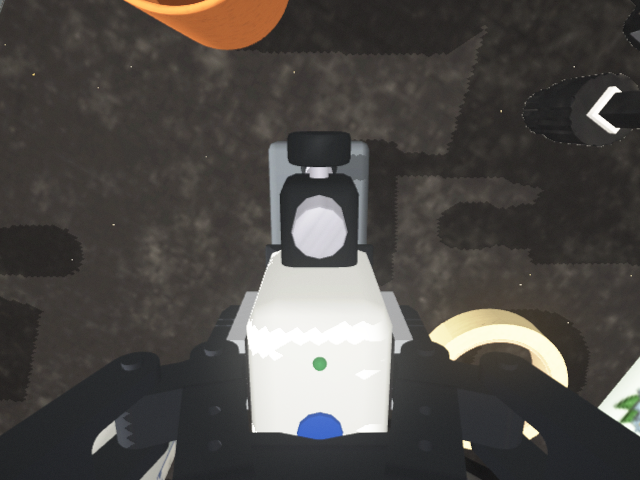

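Gripped at about 37 mm across the head, aligned. Now I'll lift and carry it in front of the wash bottle.

Call:
{"name": "servo_tool", "arguments": {"moves": [180, 0, 0, 0.004, 0, 180, 0, 0, 0.012, 0, 180, 0, 0, 0.02, 0, 180, 0, 0, 0.02, 0, 180, 0, 0, 0.016, 0, 180, 0, 0, 0.008, 0, 180, 0, 0, 0, 0, 180, 0, 0, 0, 0]}}

```text
time: 13.62
tool_pos: [0.5736, 0.1836, 0.2204]
orientation: [-1.54, -2.738, 0.0]
wrist_force: [-0.5, 0.0, -4.8]
width: 0.436
```

```bash
python3 look.py w9
python3 - <<'E'
from h import *
c=r.camera("side");cv2.imwrite("pics/side9.png",cv2.resize(c["frame"][180:380,180:440],None,fx=3,fy=3)[:,:,::-1])
E
```

```text
t 13.6167 pos [0.5736 0.1836 0.2204] jaw deg 31.277153884453586 zaxis [-0. -0. -1.] q [0.3097 0.2116 0.2946 1.6539 0.     1.3346] F [-0.5343  0.0385 -4.8404] w 0.43597128988432177
```

View pics/side9.png

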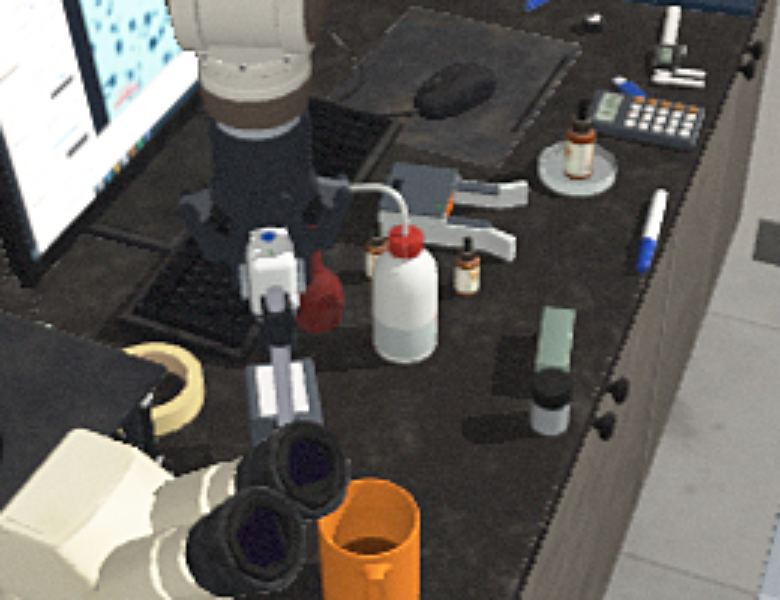

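Call:
{"name": "servo_tool", "arguments": {"moves": [180, -0.01, -0.007, 0, 1, 180, -0.018, -0.012, 0, 3, 180, -0.022, -0.015, 0, 3, 180, -0.022, -0.015, 0, 3, 180, -0.022, -0.015, 0, 3, 180, -0.022, -0.015, 0, 3, 180, -0.02, -0.014, 0, 3, 180, -0.012, -0.016, 0, 3, 180, -0.007, -0.018, 0, 3, 180, -0.003, -0.02, 0, 3, 180, -0.003, -0.022, 0, 3, 180, -0.003, -0.022, 0, 3]}}

```text
time: 14.72
tool_pos: [0.4086, -0.0083, 0.2198]
orientation: [-0.668, -3.069, 0.0]
wrist_force: [0.1, 0.4, -4.0]
width: 0.439
```

Call:
{"name": "servo_tool", "arguments": {"moves": [180, -0.003, -0.024, 0, 3, 180, -0.002, -0.024, 0, 3, 180, -0.002, -0.024, 0, 3, 180, -0.0, -0.024, 0, 3, 180, 0, -0.024, 0, 3, 180, 0.003, -0.024, 0, 3, 180, 0.005, -0.024, 0, 3, 180, 0.006, -0.022, 0, 3, 180, 0.006, -0.018, 0, 3, 180, 0.006, -0.014, 0, 3, 180, 0.004, -0.006, 0, 3, 180, 0, 0, 0, 0]}}

```text
time: 15.72
tool_pos: [0.4324, -0.2365, 0.2191]
orientation: [0.228, -3.131, -0.002]
wrist_force: [-1.0, -0.8, -3.7]
width: 0.438
```

```bash
python3 look.py w10
python3 - <<'E'
from h import *
for n in ["side","scene"]:
    c=r.camera(n);cv2.imwrite(f"pics/{n}10.png",cv2.resize(c["frame"][180:380,240:500],None,fx=3,fy=3)[:,:,::-1])
E
```

```text
t 15.7167 pos [ 0.4324 -0.2365  0.2191] jaw deg 98.3262451635627 zaxis [-0.002   0.0009 -1.    ] q [-0.5004 -0.0516  0.0116  1.6362 -0.0001 -0.6457] F [-1.0026 -0.7857 -3.7407] w 0.43789990024667946
```

View pics/w10.png

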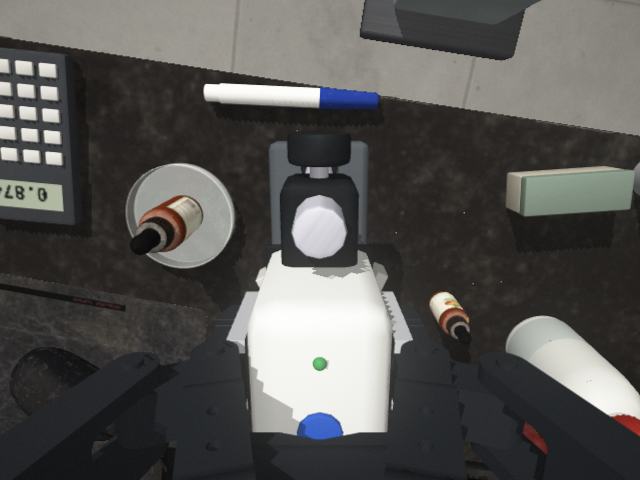

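View pics/side10.png

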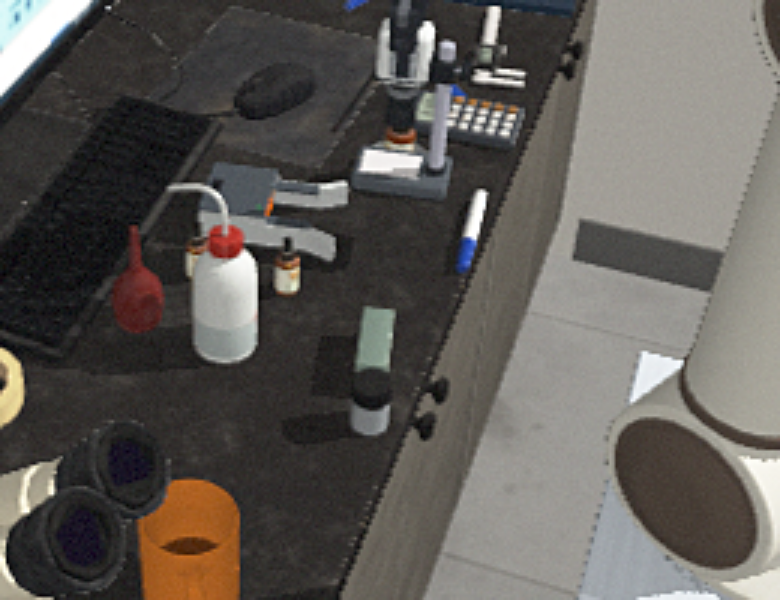

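Call:
{"name": "servo_tool", "arguments": {"moves": [180, -0.0033, -0.0005, 0, 1.9, 180, 0, 0, -0.02, 0, 180, 0, 0, -0.02, 0, 180, 0, 0, -0.02, 0, 180, 0, 0, -0.01, 0, 180, 0, 0, -0.006, 0, 180, 0, 0, 0, 0, 180, 0, 0, 0, 0]}}

```text
time: 16.53
tool_pos: [0.4293, -0.2359, 0.1454]
orientation: [-0.278, 3.129, -0.001]
wrist_force: [-0.2, -0.7, -4.8]
width: 0.439
```

```bash
python3 look.py w11
python3 - <<'E'
from fit import *
a=np.radians(10.2);o=np.array([.5611,-.2133]);Rm=np.array([[np.cos(a),-np.sin(a)],[np.sin(a),np.cos(a)]])
s=r.sense();print("TCP local",(s["tool_pos"][:2]-o)@Rm)
for n in ["side","scene"]:
    c=r.camera(n);W=cloud(c);cv2.imwrite(f"pics/{n}11.png",cv2.resize(c["frame"][180:380,240:500],None,fx=3,fy=3,interpolation=cv2.INTER_CUBIC)[:,:,::-1])
    p=reg(W,.36,.52,-.30,-.17,.012,.028);q=(p[:,:2]-o)@Rm;k=(abs(q[:,1])<.034)&(q[:,0]<-.08);
    print(n,k.sum(),np.percentile(q[k],[1,50,99],axis=0) if k.sum()>9 else 0, np.percentile(p[k][:,2],[50,95]) if k.sum()>9 else 0)
E
```

```text
t 16.5333 pos [ 0.4293 -0.2359  0.1454] jaw deg 100.16912292710568 zaxis [ 0.0006 -0.0003 -1.    ] q [-0.5024 -0.0727 -0.1503  1.4925  0.     -0.6799] F [-0.2343 -0.7369 -4.8062] w 0.43895679034904883
TCP local [-0.1335  0.0009]
side 318 [[-0.188  -0.0272]
 [-0.1367  0.0163]
 [-0.0906  0.0334]] [0.0252 0.0279]
scene 874 [[-0.1893 -0.0316]
 [-0.1454 -0.0114]
 [-0.0923  0.028 ]] [0.0246 0.0274]
```

View pics/side11.png

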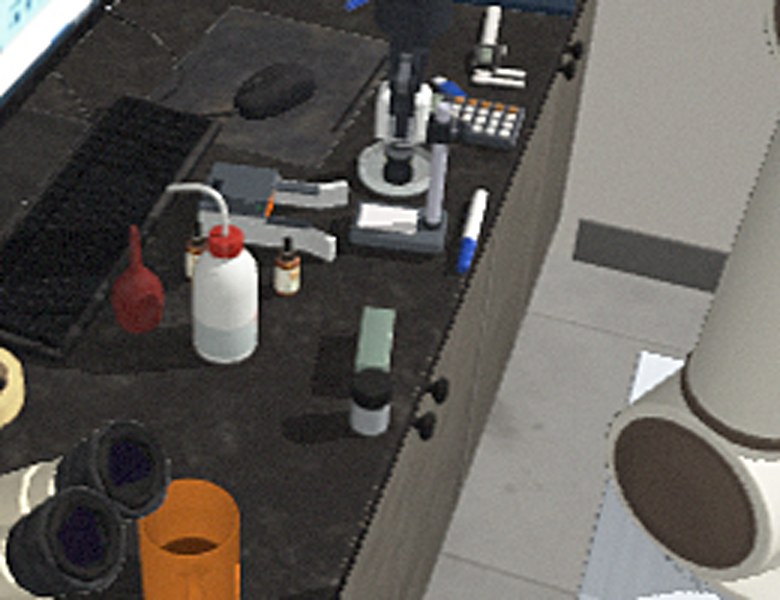

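View pics/scene11.png

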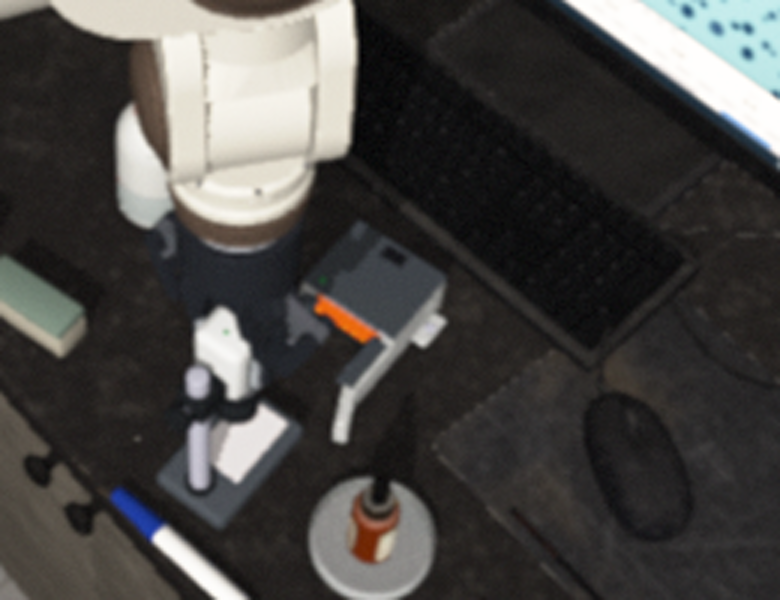

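Call:
{"name": "servo_tool", "arguments": {"moves": [180, 0.0002, -0.0009, -0.0037, 0, 180, 0, 0, 0, 0, 180, 0.0098, 0.00175, 0, 0, 180, 0.0098, 0.00175, 0, 0, 180, 0.0098, 0.00175, 0, 0, 180, 0.0098, 0.00175, 0, 0, 180, 0.0098, 0.00175, 0, 0, 180, 0, 0, 0, 0, 180, 0, 0, 0, 0]}}

```text
time: 17.43
tool_pos: [0.4804, -0.2282, 0.1424]
orientation: [-0.28, 3.127, -0.002]
wrist_force: [-0.8, -0.6, 5.4]
width: 0.441
```

```bash
cat > chk.py <<'E'
from fit import *
import sys
a=np.radians(10.2);o=np.array([.5611,-.2133]);Rm=np.array([[np.cos(a),-np.sin(a)],[np.sin(a),np.cos(a)]])
s=r.sense();R=Ro.from_rotvec(s["orientation"]).as_matrix()
print("t",s["time"],"TCP local",(s["tool_pos"][:2]-o)@Rm,"z",s["tool_pos"][2],"F local",s["wrist_force"][:2]@Rm,s["wrist_force"][2],"tq",s["ft_torque"],"jaw-dock",np.degrees(np.arctan2(R[1,1],R[0,1]))-100.2,"w",s["width"])
for n in ["side","scene"]:
    c=r.camera(n);cv2.imwrite(f"pics/{n}{sys.argv[1]}.png",cv2.resize(c["frame"][200:360,260:460],None,fx=3,fy=3,interpolation=cv2.INTER_CUBIC)[:,:,::-1])
E
python3 chk.py 12
```

```text
t 17.4333 TCP local [-0.0821 -0.0004] z 0.14242682907680076 F local [-0.8565 -0.4147] 5.4059295872888775 tq [-0.087  -0.3674  0.0087] jaw-dock 0.01929783081946823 w 0.4411528582964997
```

View pics/side12.png

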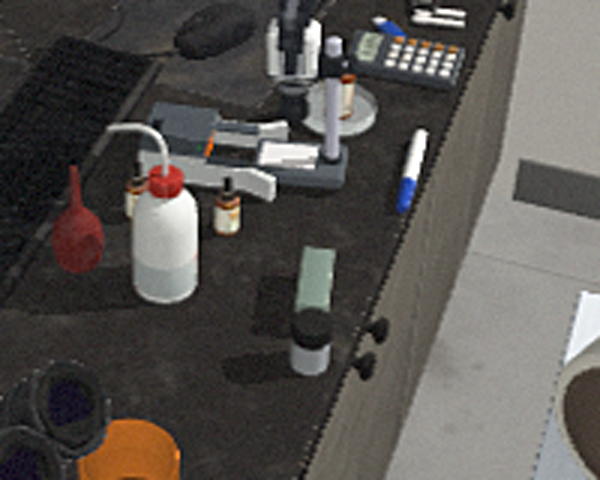

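View pics/scene12.png

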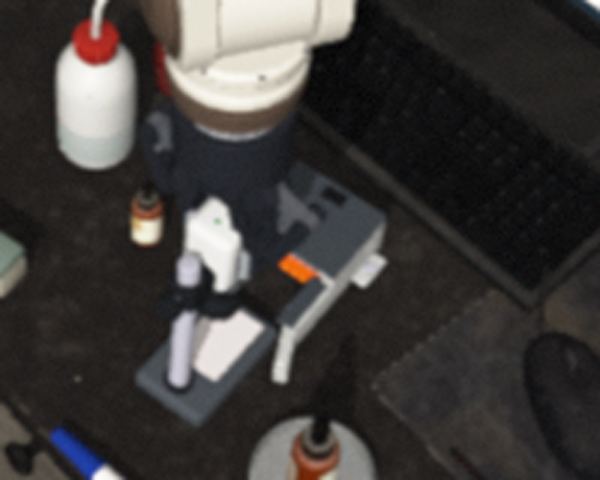

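Call:
{"name": "servo_tool", "arguments": {"moves": [180, 0, 0.0, 0.001, 0, 180, 0, 0, 0, 0, 180, 0, 0, 0, 0]}}

```text
time: 17.78
tool_pos: [0.479, -0.2282, 0.1424]
orientation: [-0.279, 3.128, -0.001]
wrist_force: [0.7, -0.4, 3.4]
width: 0.438
```

Call:
{"name": "servo_tool", "arguments": {"moves": [180, 0, 0.0, 0.001, 0, 180, 0, 0, 0, 0, 180, 0, 0, 0, 0]}}

```text
time: 18.03
tool_pos: [0.478, -0.228, 0.1426]
orientation: [0.278, -3.128, -0.001]
wrist_force: [0.2, 0.3, -1.0]
width: 0.438
```

Call:
{"name": "servo_tool", "arguments": {"moves": [180, 0.0098, 0.00175, 0, 0, 180, 0.0098, 0.00175, 0, 0, 180, 0.0098, 0.00175, 0, 0, 180, 0, 0, 0, 0, 180, 0, 0, 0, 0]}}

```text
time: 18.45
tool_pos: [0.5085, -0.2228, 0.1451]
orientation: [-0.279, 3.127, -0.001]
wrist_force: [-1.8, 2.2, 13.9]
width: 0.435
```

```bash
python3 chk.py 13
```

```text
t 18.45 TCP local [-0.0534 -0.    ] z 0.14507689792430803 F local [-1.3991  2.4941] 13.895461591328527 tq [0.7145 0.5446 0.0441] jaw-dock -0.006215172766616206 w 0.4353507074754406
```

View pics/scene13.png

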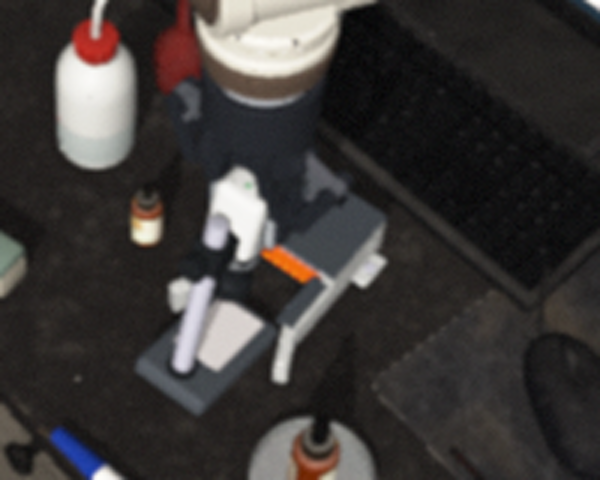

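The foot stuck while the head moved on, so the scope is pitching in the grip. Backing off.

Call:
{"name": "servo_tool", "arguments": {"moves": [180, -0.0098, -0.00175, 0, 0, 180, -0.0098, -0.00175, 0, 0, 180, -0.0098, -0.00175, 0, 0, 180, 0, 0, 0, 0, 180, 0, 0, 0, 0]}}

```text
time: 18.97
tool_pos: [0.4776, -0.2284, 0.1434]
orientation: [0.277, -3.129, 0.0]
wrist_force: [-2.0, 0.8, 7.5]
width: 0.437
```

```bash
python3 chk.py 14; python3 look.py w14
```

```text
t 18.9667 TCP local [-0.0848 -0.    ] z 0.14343329335322808 F local [-1.8439  1.1706] 7.518649784710015 tq [0.2834 0.4622 0.0729] jaw-dock -0.076986960443989 w 0.4368283026603017
t 19.0667 pos [ 0.4778 -0.2283  0.1434] jaw deg 100.13999972065433 zaxis [-0.0008 -0.0004 -1.    ] q [-0.4454  0.0232 -0.0602  1.4879 -0.0007 -0.6224] F [-2.4362  0.4603  8.3949] w 0.4378445498927008
```

View pics/scene14.png

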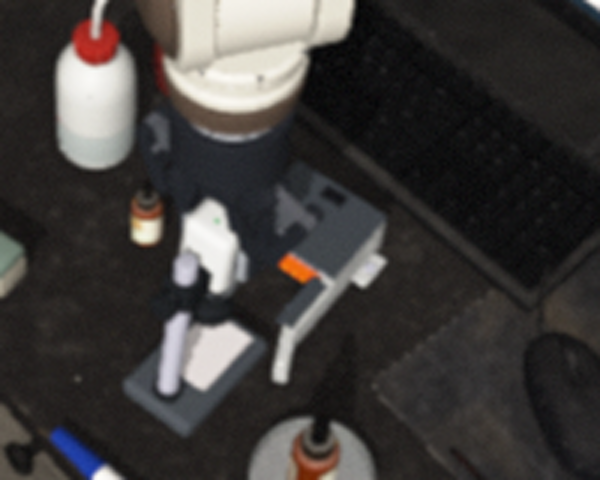

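View pics/side14.png

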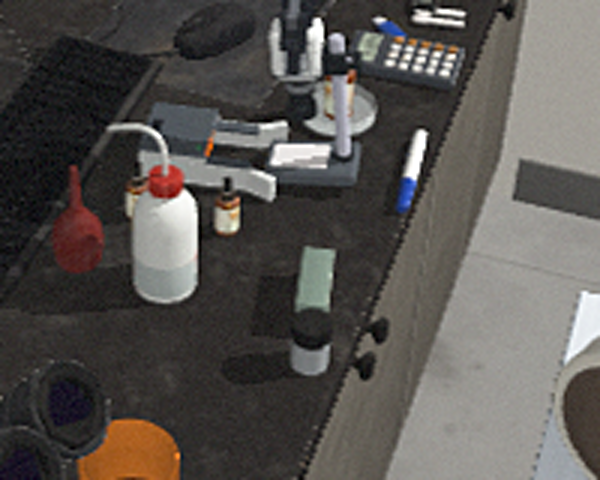

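View pics/w14.png

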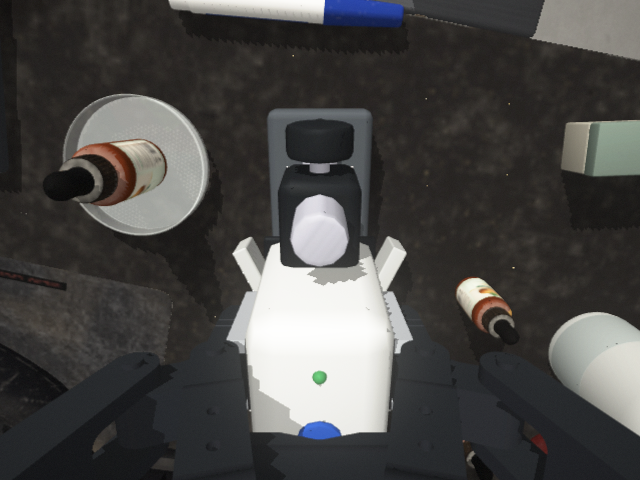

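Compared with picture w10, the foot has lagged and the scope is pitched slightly nose-down: its nose dug into the bench, which is self-locking. I'll back out, stand it level on the bench, regrip harder and slide in just clear of the bench.

Call:
{"name": "servo_tool", "arguments": {"moves": [180, -0.0098, -0.00175, 0.001, 0, 180, -0.0098, -0.00175, 0.001, 0, 180, -0.0098, -0.00175, 0.003, 0, 180, -0.0098, -0.00175, 0.003, 0, 180, -0.0098, -0.00175, 0.002, 0, 180, 0, 0, 0, 0, 180, 0, 0, 0, 0]}}

```text
time: 19.7
tool_pos: [0.4289, -0.2372, 0.1533]
orientation: [-0.277, 3.129, -0.001]
wrist_force: [0.2, -0.8, -2.9]
width: 0.44
```

```bash
cat > tilt.py <<'E'
from fit import *
import sys
a=np.radians(10.2);o=np.array([.5611,-.2133]);Rm=np.array([[np.cos(a),-np.sin(a)],[np.sin(a),np.cos(a)]])
W=np.load("wrist.npz")["W"]
s=r.sense();t=(s["tool_pos"][:2]-o)@Rm
p=W.reshape(-1,3);p=p[~np.isnan(p[:,0])];q=np.c_[(p[:,:2]-o)@Rm-t,p[:,2]]
def plane(k,nm):
    if len(k)<30: print(nm,"few",len(k));return
    for _ in range(4):
        A=np.c_[k[:,:2],np.ones(len(k))];x=np.linalg.lstsq(A,k[:,2],rcond=None)[0];e=k[:,2]-A@x;k=k[abs(e)<max(.0006,1.5*e.std())]
    print(nm,"slope x,y",x[:2],"z at head centre",x[2],"n",len(k),"xrange",k[:,0].min(),k[:,0].max(),k[:,1].min(),k[:,1].max())
plane(q[(q[:,0]>-.025)&(q[:,0]<.02)&(abs(q[:,1])<.017)&(q[:,2]>.175)&(q[:,2]<.215)],"top")
plane(q[(q[:,0]>-.075)&(q[:,0]<-.02)&(abs(q[:,1])<.035)&(q[:,2]>.012)&(q[:,2]<.04)],"foot")
plane(q[(q[:,0]>-.2)&(q[:,0]<-.09)&(abs(q[:,1])<.15)&(q[:,2]>-.01)&(q[:,2]<.008)],"bench")
E
python3 look.py w15; python3 tilt.py
```

```text
t 19.7 pos [ 0.4289 -0.2372  0.1533] jaw deg 100.11617223786521 zaxis [ 0.0007 -0.0004 -1.    ] q [-0.5053 -0.0722 -0.1346  1.5075  0.     -0.6818] F [ 0.2311 -0.8326 -2.9332] w 0.44012703409830045
top slope x,y [-0.0129 -0.0037] z at head centre 0.20334376634870555 n 12867 xrange -0.02326807516535495 0.010579506721685727 -0.016969904256603406 0.016973051748032816
foot slope x,y [-0.0902 -0.0001] z at head centre 0.0330403945441292 n 2302 xrange -0.07242026427580642 -0.020243679444749668 -0.029981197069217955 0.029847545149971788
bench slope x,y [ 0.0564 -0.0125] z at head centre 0.003366723317964366 n 2655 xrange -0.11573839661333812 -0.09035955339047114 -0.1499938397018939 -0.009554252935584004
```

View pics/w15.png

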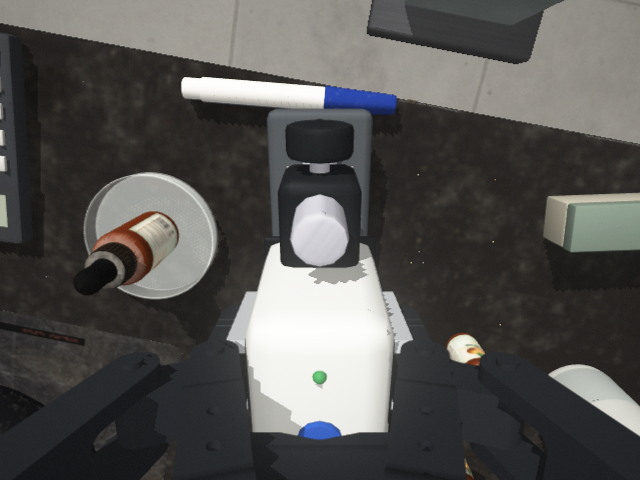

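Call:
{"name": "servo_tool", "arguments": {"moves": [180, 0, 0, -0.004, 0, 180, 0, 0, -0.002, 0, 180, 0, 0, -0.002, 0, 180, 0, 0, -0.002, 0, 180, 0, 0, -0.001, 0, 180, 0, 0, -0.001, 0, 180, 0, 0, 0, 0, 180, 0, 0, 0, 0], "squeeze": 20}}

```text
time: 20.42
tool_pos: [0.43, -0.2369, 0.1434]
orientation: [-0.279, 3.126, -0.002]
wrist_force: [-2.1, 2.4, 15.3]
width: 0.436
```

```bash
python3 look.py w16; python3 tilt.py
```

```text
t 20.4167 pos [ 0.43   -0.2369  0.1434] jaw deg 100.19124389867564 zaxis [ 0.0029 -0.001  -1.    ] q [-0.5038 -0.0723 -0.154   1.4861  0.0005 -0.6817] F [-2.0527  2.3693 15.3368] w 0.43555731772577805
top slope x,y [-0.012  -0.0026] z at head centre 0.19340569541953526 n 12847 xrange -0.022982132263924288 0.010833764421090616 -0.01698413180037603 0.01699108526191116
foot slope x,y [-0.105   0.0004] z at head centre 0.022519423616800666 n 2409 xrange -0.07176445446728699 -0.020239111782593244 -0.02975279882084682 0.02983999117602602
bench slope x,y [ 0.0503 -0.0111] z at head centre 0.0029605061845279445 n 3024 xrange -0.11675223001716756 -0.09000173603193928 -0.14994028195639436 -0.001272825764321524
```

Call:
{"name": "servo_tool", "arguments": {"moves": [150, 0, 0, 0, 0, 143, 0, 0, 0, 0, 140, 0, 0, 0, 0, 135, 0, 0, 0, 0, 130, 0, 0, 0, 0, 125, 0, 0, 0, 0, 120, 0, 0, 0, 0, 110, 0, 0, 0, 0, 110, 0, 0, 0, 0, 110, 0, 0, 0, 0]}}

```text
time: 21.3
tool_pos: [0.4293, -0.2369, 0.1409]
orientation: [0.278, -3.129, -0.0]
wrist_force: [-0.5, -0.1, -0.1]
width: 0.569
```

```bash
python3 look.py w17; python3 tilt.py;python3 chk.py 17
```

```text
t 21.3 pos [ 0.4293 -0.2369  0.1409] jaw deg 100.16839310676508 zaxis [-0.0001  0.0001 -1.    ] q [-0.5042 -0.0704 -0.1569  1.4844  0.     -0.6817] F [-0.4748 -0.0616 -0.1193] w 0.5688148007673797
top slope x,y [ 0.018 -0.025] z at head centre 0.19338349358991308 n 12853 xrange -0.023528617139477348 0.009109582065659594 -0.01699654459890726 0.015481798519204414
foot slope x,y [-0.0875  0.0075] z at head centre 0.022911235077226623 n 2299 xrange -0.07042704516448714 -0.02005383731527194 -0.03149090836979781 0.028294395897037684
bench slope x,y [ 0.0543 -0.0122] z at head centre 0.0032366380324559242 n 2906 xrange -0.11570922823000343 -0.09027608794226574 -0.1499397679485504 -0.0059711172188516995
t 21.35 TCP local [-0.1339  0.0001] z 0.1409332292662005 F local [0.5687 0.8832] 0.30684373096713297 tq [-0.0066  0.0197  0.0242] jaw-dock -0.02919641724966482 w 0.5649084161558714
```

View pics/w17.png

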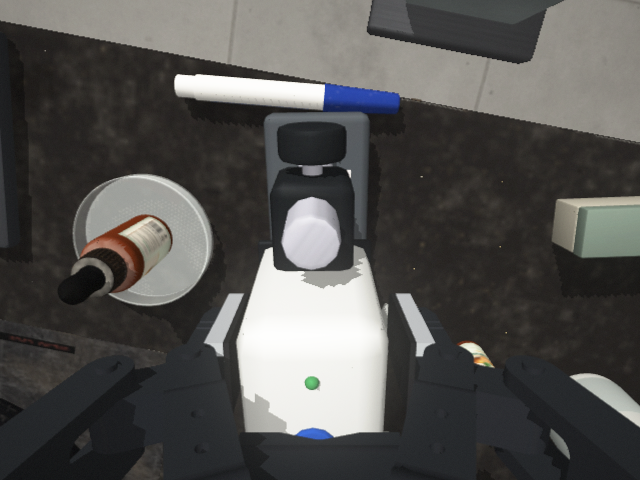

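View pics/side17.png

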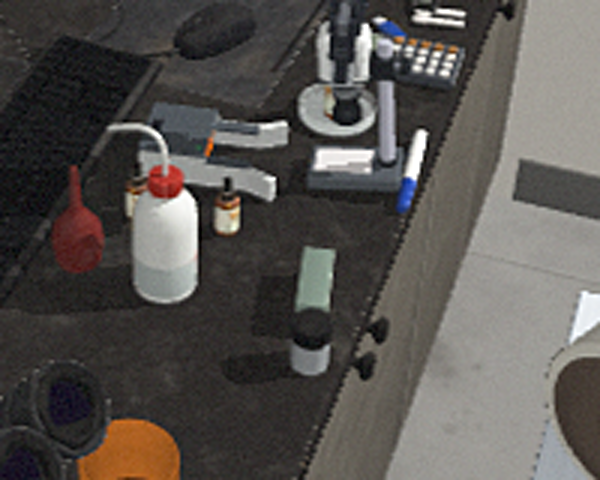

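Call:
{"name": "servo_tool", "arguments": {"moves": [90, 0, 0, 0, 0, 70, 0, 0, 0, 0, 50, 0, 0, 0, 0, 20, 0, 0, 0, 0, 0, 0, 0, 0, 0, 0, 0, 0, 0, 0, 0, 0, 0, 0.02, 0, 0, 0, 0, 0.03, 0, 0, 0, 0, 0.03, 0, 0, 0, 0, 0, 0, 0, 0, 0, 0, 0]}}

```text
time: 22.37
tool_pos: [0.4301, -0.2373, 0.2227]
orientation: [-0.278, 3.127, -0.003]
wrist_force: [0.5, -0.5, 0.1]
width: 0.999
```

```bash
python3 look.py w18; python3 tilt.py;python3 chk.py 18
python3 - <<'E'
from fit import *
W=np.load("wrist.npz")["W"]
p=reg(W,.37,.48,-.29,-.19,.18,.20);print("wrist headtop",rect(p),len(p),p.mean(0))
p=reg(W,.34,.50,-.30,-.18,.014,.027);print("foot",rect(p),len(p))
for n in ["scene","side"]:
    c=r.camera(n);W=cloud(c)
    p=reg(W,.37,.48,-.29,-.19,.18,.205);print(n,"headtop",rect(p) if len(p)>9 else 0,len(p),p.mean(0),p[:,2].max())
    p=reg(W,.34,.49,-.30,-.18,.014,.03);print("foot",rect(p) if len(p)>9 else 0,len(p),p[:,2].mean())
E
```

```text
t 22.3667 pos [ 0.4301 -0.2373  0.2227] jaw deg 100.17195247634923 zaxis [ 0.0028 -0.0015 -1.    ] q [-0.5042 -0.0599  0.0108  1.6383  0.     -0.6818] F [ 0.4848 -0.4887  0.1158] w 0.9988277462635626
top slope x,y [-0.0603 -0.0174] z at head centre 0.19296304858001367 n 5081 xrange -0.02185290179934124 0.019981294693142165 -0.01696212541595001 0.015363233844907696
foot slope x,y [-0.0896  0.0045] z at head centre 0.02287824315074541 n 1658 xrange -0.06993644187768555 -0.020275368445788894 -0.03104340120131189 0.028234436734663318
bench slope x,y [ 0.0572 -0.0116] z at head centre 0.0035137146351803643 n 1822 xrange -0.11570883403239884 -0.09010630881758189 -0.14998063375773862 -0.004432667478963943
t 22.4167 TCP local [-0.1336 -0.0001] z 0.22122541101979953 F local [0.5479 1.0278] -1.0361459723279056 tq [ 0.0065 -0.0185 -0.0044] jaw-dock -0.028706610640867325 w 1.0000890175929151
wrist headtop (array([ 0.4199, -0.2404]), (73.66600799560547, 38.156646728515625), 10.919356346130371) 9993 [ 0.4243 -0.2395  0.1909]
foot (array([ 0.4243, -0.2389]), (164.8583221435547, 100.48686981201172), 8.3096284866333) 2885
scene headtop (array([ 0.4195, -0.2417]), (72.99983978271484, 37.85775375366211), 11.043312072753906) 519 [ 0.4238 -0.243   0.1909] 0.19772199701977705
foot (array([ 0.4001, -0.2468]), (115.89044189453125, 94.21612548828125), 6.233925819396973) 994 0.02309854298242408
side headtop (array([ 0.4193, -0.2381]), (73.03356170654297, 41.2685661315918), 17.26555824279785) 180 [ 0.4243 -0.2308  0.1906] 0.20017614715264756
foot (array([ 0.4007, -0.2462]), (117.67316436767578, 99.45779418945312), 3.7697150707244873) 389 0.023155181897339255
```

View pics/w18.png

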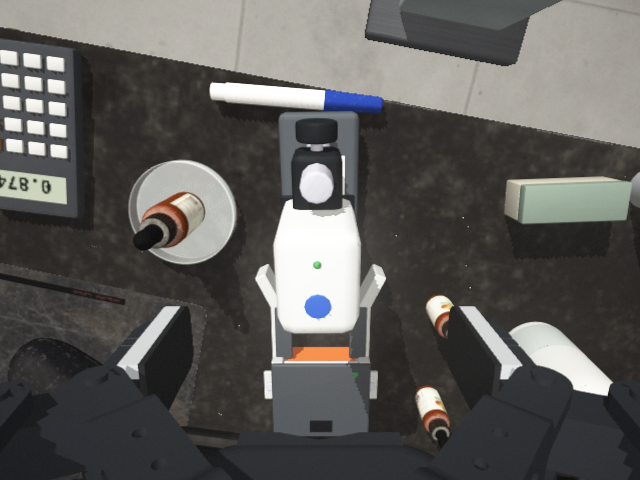

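The scope's foot rear sits on the white/blue marker pen, at (300,95) in this view, so it stands nose-down by about 0.08 rad. That caused the earlier dig-in. I'll regrip, lift, move 25 mm towards the dock so it clears the pen, and set it down flat.

Call:
{"name": "servo_tool", "arguments": {"moves": [0, 0.0003, -0.0015, -0.02, 0, 0, 0, 0, -0.03, 0, 0, 0, 0, -0.028, 0, 0, 0, 0, 0, 0, 60, 0, 0, 0, 0, 90, 0, 0, 0, 0, 110, 0, 0, 0, 0, 125, 0, 0, 0, 0, 140, 0, 0, 0, 0, 180, 0, 0, 0, 0, 180, 0, 0, 0, 0, 180, 0, 0, 0, 0], "squeeze": 60}}

```text
time: 23.62
tool_pos: [0.4301, -0.2384, 0.1443]
orientation: [-0.278, 3.127, -0.001]
wrist_force: [-0.8, 1.2, 6.3]
width: 0.439
```

Call:
{"name": "servo_tool", "arguments": {"moves": [180, 0, 0, 0.003, 0, 180, 0, 0, 0.008, 0, 180, 0, 0, 0.008, 0, 180, 0, 0, 0, 0, 180, 0.009, 0.0028, 0, 0, 180, 0.0098, 0.0017, 0, 0, 180, 0.006, 0.001, 0, 0, 180, 0, 0, 0, 0, 180, 0, 0, 0, 0]}}

```text
time: 24.37
tool_pos: [0.4548, -0.2326, 0.1614]
orientation: [0.28, -3.128, -0.001]
wrist_force: [0.2, 0.4, -4.2]
width: 0.437
```

```bash
python3 look.py w19; python3 tilt.py;python3 chk.py 19
```

```text
t 24.3667 pos [ 0.4548 -0.2326  0.1614] jaw deg 100.22193579242136 zaxis [-0.0011  0.0005 -1.    ] q [-0.4728 -0.0205 -0.0695  1.523  -0.0001 -0.6512] F [ 0.224   0.434  -4.1541] w 0.4373435685048096
top slope x,y [-0.0039 -0.0002] z at head centre 0.21007962155423054 n 13658 xrange -0.02324050461752826 0.012473533005129586 -0.016989076105979904 0.016970214783740584
foot slope x,y [0.0306 0.0075] z at head centre 0.040003527802103915 n 104 xrange -0.0720157440536411 -0.020577738617235178 -0.03069180122785786 0.03139304069219297
bench slope x,y [ 0.0146 -0.0024] z at head centre 0.0006940849674277373 n 7993 xrange -0.14045176733127973 -0.09030550740330147 -0.14999880866794663 0.13259403668135725
t 24.4167 TCP local [-0.1084 -0.0002] z 0.16153249629670394 F local [ 0.3842 -0.2358] -3.955002639501725 tq [-0.0009 -0.0661  0.0005] jaw-dock 0.004208826290366119 w 0.433592957140192
```

View pics/w19.png

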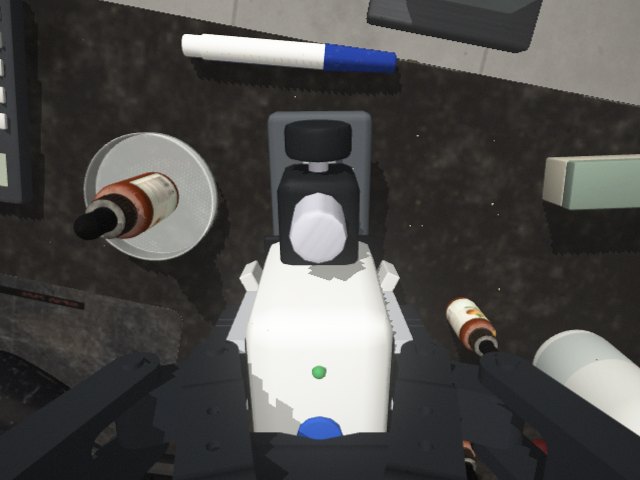

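View pics/side19.png

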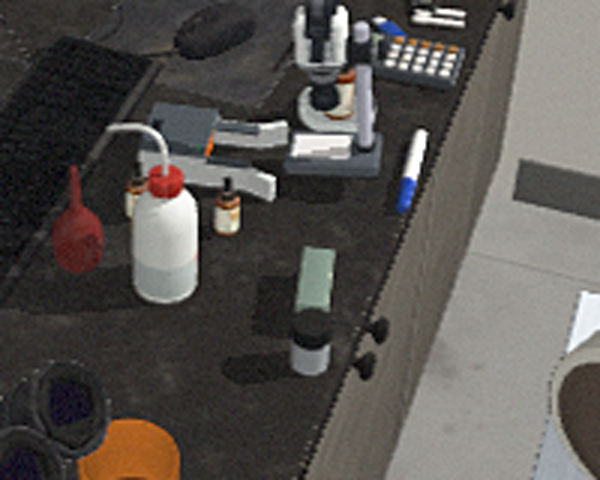

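Call:
{"name": "servo_tool", "arguments": {"moves": [180, 0, 0, -0.006, 0, 180, 0, 0, -0.005, 0, 180, 0, 0, -0.004, 0, 180, 0, 0, 0, 0, 180, 0, 0, 0, 0]}}

```text
time: 24.93
tool_pos: [0.4541, -0.2328, 0.1465]
orientation: [0.278, -3.129, -0.001]
wrist_force: [0.7, 0.2, -3.1]
width: 0.438
```

Call:
{"name": "servo_tool", "arguments": {"moves": [180, 0, 0, -0.002, 0, 180, 0, 0, 0, 0, 180, 0, 0, 0, 0], "squeeze": 20}}

```text
time: 25.18
tool_pos: [0.4544, -0.2329, 0.145]
orientation: [-0.279, 3.129, -0.0]
wrist_force: [0.0, -0.4, -3.6]
width: 0.439
```

Continue down until contact.

Call:
{"name": "servo_tool", "arguments": {"moves": [180, 0, 0, -0.0015, 0, 180, 0, 0, -0.0015, 0, 180, 0, 0, 0, 0, 180, 0, 0, 0, 0]}}

```text
time: 25.52
tool_pos: [0.4548, -0.233, 0.1443]
orientation: [-0.278, 3.127, -0.002]
wrist_force: [-4.0, 2.2, 12.6]
width: 0.439
```

Nose is on the bench. I'll release so it settles flat, then look.

Call:
{"name": "servo_tool", "arguments": {"moves": [150, 0, 0, 0, 0, 143, 0, 0, 0, 0, 138, 0, 0, 0, 0, 132, 0, 0, 0, 0, 125, 0, 0, 0, 0, 110, 0, 0, 0, 0, 90, 0, 0, 0, 0, 50, 0, 0, 0, 0, 0, 0, 0, 0, 0, 0, 0, 0, 0, 0, 0, 0, 0, 0, 0]}}

```text
time: 26.43
tool_pos: [0.4544, -0.2329, 0.1419]
orientation: [0.278, -3.129, -0.0]
wrist_force: [0.6, -0.4, -0.7]
width: 0.999
```

```bash
python3 look.py w20; python3 tilt.py;python3 chk.py 20
python3 - <<'E'
from fit import *
for n in ["scene","side"]:
    c=r.camera(n);W=cloud(c)
    p=reg(W,.39,.51,-.29,-.19,.18,.205);print(n,"headtop",rect(p) if len(p)>9 else 0,len(p),p.mean(0) if len(p) else 0)
    p=reg(W,.36,.44,-.28,-.20,.014,.03);print("foot z",len(p),p[:,2].mean() if len(p) else 0)
E
```

```text
t 26.4333 pos [ 0.4544 -0.2329  0.1419] jaw deg 100.1717196359576 zaxis [-0.0001  0.0001 -1.    ] q [-0.4736 -0.0221 -0.1084  1.4846  0.     -0.6512] F [ 0.5646 -0.4001 -0.7001] w 0.9991675241675841
top slope x,y [-0.0243 -0.0017] z at head centre 0.18909221793097897 n 8476 xrange -0.024998643213803712 0.006499202986030822 -0.016407616753181115 0.016636901650102967
foot slope x,y [0.0005 0.0011] z at head centre 0.01923231377436097 n 1276 xrange -0.07220997168031587 -0.022479931430674727 -0.02991561758464044 0.029554077204003572
bench slope x,y [ 0.0114 -0.0022] z at head centre 0.0003473137853896477 n 8558 xrange -0.13609956951708646 -0.09035350265265407 -0.14999893307963977 0.12982760032253632
t 26.4833 TCP local [-0.1084 -0.0004] z 0.1419624993725292 F local [-0.0838 -0.4244] 0.06321477722397503 tq [-0.0019 -0.0077  0.0395] jaw-dock -0.02731370569276237 w 0.9967889836515927
scene headtop (array([ 0.4352, -0.2432]), (51.15612030029297, 103.49597930908203), 15.933931350708008) 508 [ 0.4345 -0.243   0.1893]
foot z 590 0.020080407071951963
side headtop (array([ 0.4346, -0.2345]), (49.367027282714844, 37.37087631225586), 6.802260875701904) 95 [ 0.4261 -0.23    0.1888]
foot z 221 0.021223239971851784
```

View pics/w20.png

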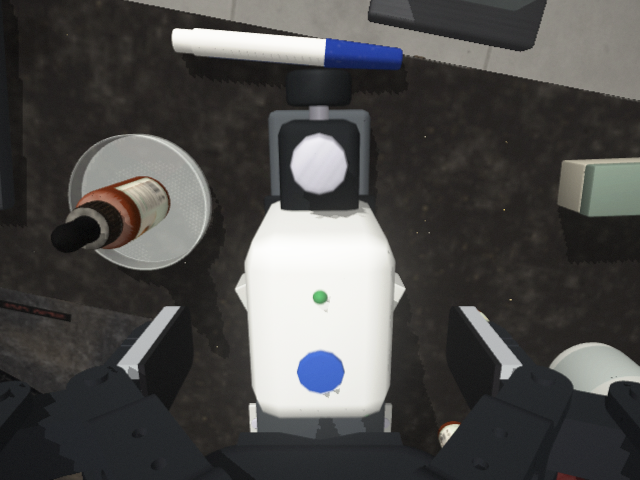

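View pics/side20.png

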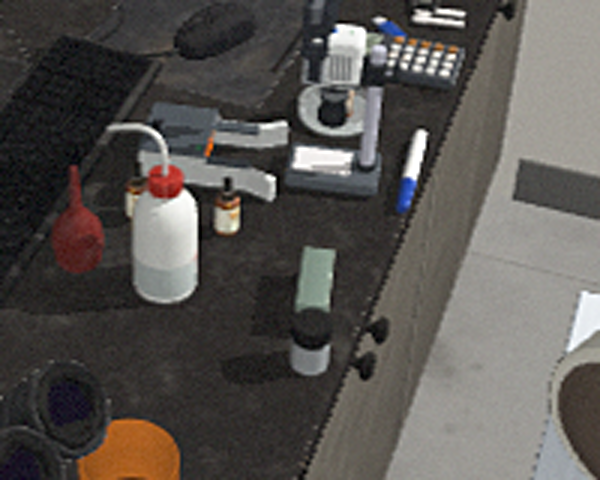

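Now it stands level (foot-top slope 0.0005). The head is about 18 mm behind the TCP, so I'll move back and regrip with full force.

Call:
{"name": "servo_tool", "arguments": {"moves": [0, -0.009, -0.0016, -0.003, 0, 0, -0.0087, -0.0016, 0, 0, 0, 0, 0, 0, 0, 60, 0, 0, 0, 0, 90, 0, 0, 0, 0, 110, 0, 0, 0, 0, 125, 0, 0, 0, 0, 140, 0, 0, 0, 0, 180, 0, 0, 0, 0, 180, 0, 0, 0, 0, 180, 0, 0, 0, 0], "squeeze": 120}}

```text
time: 27.6
tool_pos: [0.4371, -0.2361, 0.1393]
orientation: [-0.279, 3.129, -0.0]
wrist_force: [1.2, 2.5, 3.7]
width: 0.425
```

```bash
python3 look.py w21; python3 tilt.py;python3 chk.py 21
```

```text
t 27.6 pos [ 0.4371 -0.2361  0.1393] jaw deg 100.1845114110126 zaxis [ 0.0007 -0.     -1.    ] q [-0.4954 -0.0559 -0.1462  1.4798  0.0003 -0.6731] F [1.2258 2.4922 3.7271] w 0.4254506644678653
top slope x,y [ 0.0654 -0.0009] z at head centre 0.1894954366479593 n 11928 xrange -0.02463364810803026 0.00966866163521074 -0.016938740190533232 0.016456578145484888
foot slope x,y [0.0088 0.0026] z at head centre 0.019494513325821302 n 1261 xrange -0.054258788635532074 -0.02026743850590837 -0.030113352796668606 0.029217529134802387
bench slope x,y [ 0.0234 -0.0082] z at head centre 0.0007095614040496358 n 3798 xrange -0.1234368032531089 -0.0900228665022641 -0.14999331911949365 -0.00041935421674793734
t 27.65 TCP local [-0.1261 -0.0004] z 0.13929656887273492 F local [1.7851 1.2139] 3.8119846233383456 tq [ 0.3253 -0.1833  0.0113] jaw-dock -0.017094097330030422 w 0.4333179500719957
```

View pics/w21.png

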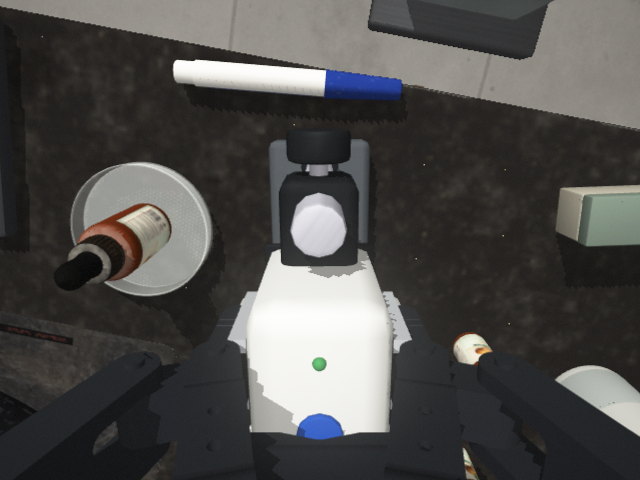

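The grip now looks the same as the first level grasp, with the green dot at (320,364). Lift slightly.

Call:
{"name": "servo_tool", "arguments": {"moves": [180, 0, 0, 0.002, 0, 180, 0, 0, 0, 0, 180, 0, 0, 0, 0]}}

```text
time: 28.0
tool_pos: [0.4363, -0.2361, 0.1403]
orientation: [0.278, -3.128, -0.001]
wrist_force: [0.3, -0.4, -4.9]
width: 0.432
```

Call:
{"name": "servo_tool", "arguments": {"moves": [180, 0.0079, 0.0014, 0.0005, 0, 180, 0.0079, 0.0014, 0, 0, 180, 0.0079, 0.0014, 0, 0, 180, 0.0079, 0.0014, 0, 0, 180, 0.0079, 0.0014, 0, 0, 180, 0, 0, 0, 0, 180, 0, 0, 0, 0]}}

```text
time: 28.58
tool_pos: [0.4766, -0.2289, 0.1411]
orientation: [0.28, -3.128, -0.0]
wrist_force: [-0.6, 0.1, -4.5]
width: 0.432
```

```bash
python3 look.py w22; python3 tilt.py;python3 chk.py 22
```

```text
t 28.5833 pos [ 0.4766 -0.2289  0.1411] jaw deg 100.2162762387442 zaxis [-0.0007  0.0002 -1.    ] q [-0.4476  0.0216 -0.0662  1.4837 -0.0001 -0.6259] F [-0.6092  0.0583 -4.4763] w 0.4321017178318378
top slope x,y [ 0.0671 -0.0008] z at head centre 0.19130138901118005 n 12253 xrange -0.024329405147814356 0.010233532986951857 -0.01698895939207047 0.016349380329022157
foot slope x,y [0.0041 0.0019] z at head centre 0.021148233684704948 n 1254 xrange -0.05408599385969137 -0.020064851417714344 -0.029668715023993007 0.02935188379730168
bench slope x,y [ 0.0032 -0.0003] z at head centre -0.0002489360821119819 n 17315 xrange -0.13553556871737055 -0.0900001832133932 -0.14999238412262975 0.14998424982603498
t 28.6333 TCP local [-0.0863 -0.0004] z 0.1412403686114119 F local [ 0.2079 -0.6166] -3.5269536582090817 tq [-0.0127  0.0439  0.0127] jaw-dock -0.003356581695598493 w 0.4310325919985019
```

View pics/side22.png

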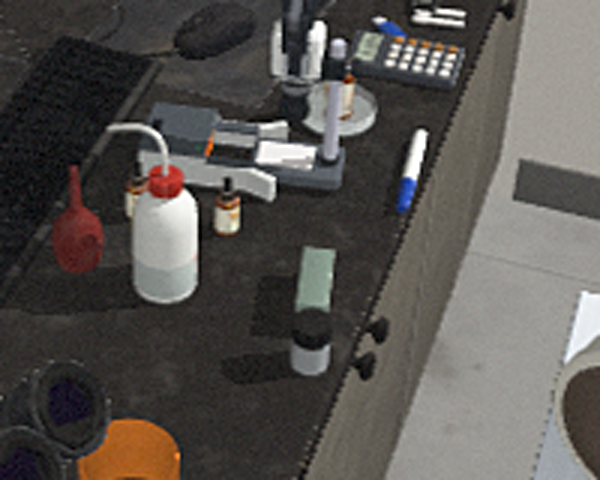

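View pics/scene22.png

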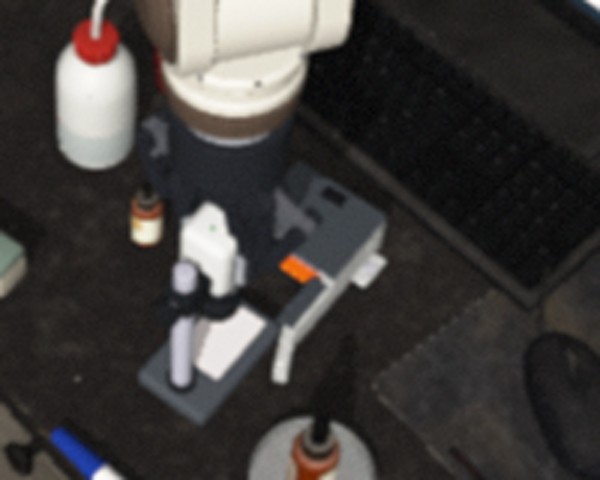

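Level and lined up at the rail mouth. Continuing in small steps.

Call:
{"name": "servo_tool", "arguments": {"moves": [180, 0.0059, 0.00105, 0, 0, 180, 0.0059, 0.00105, 0, 0, 180, 0.0059, 0.00105, 0, 0, 180, 0, 0, 0, 0, 180, 0, 0, 0, 0]}}

```text
time: 29.15
tool_pos: [0.4943, -0.2258, 0.1413]
orientation: [0.279, -3.129, -0.0]
wrist_force: [0.4, 0.2, -4.6]
width: 0.427
```

```bash
python3 look.py w23; python3 tilt.py;python3 chk.py 23
```

```text
t 29.15 pos [ 0.4943 -0.2258  0.1413] jaw deg 100.19853749745722 zaxis [-0.0004  0.0002 -1.    ] q [-0.4285  0.0562 -0.0303  1.4847 -0.     -0.6065] F [ 0.4104  0.2483 -4.6405] w 0.4269380699336776
top slope x,y [ 0.0652 -0.0013] z at head centre 0.19144648264569206 n 12074 xrange -0.02427184507087851 0.009832023664576278 -0.01695589034199148 0.016459742395082647
foot slope x,y [0.0047 0.0028] z at head centre 0.02127313687460335 n 1254 xrange -0.05417892482086667 -0.020125135166039684 -0.02961304780910531 0.02968354258579912
bench slope x,y [ 0.0039 -0.0003] z at head centre -0.00012164840900759568 n 22029 xrange -0.13572662126631374 -0.0900841983405315 -0.14998480962205152 0.14997084674175723
t 29.2 TCP local [-0.0682 -0.0005] z 0.14133952068888272 F local [0.2725 0.9971] -3.9099031693244286 tq [-0.0713 -0.0002  0.0461] jaw-dock -0.008739382748274238 w 0.4295005587584025
```

View pics/scene23.png

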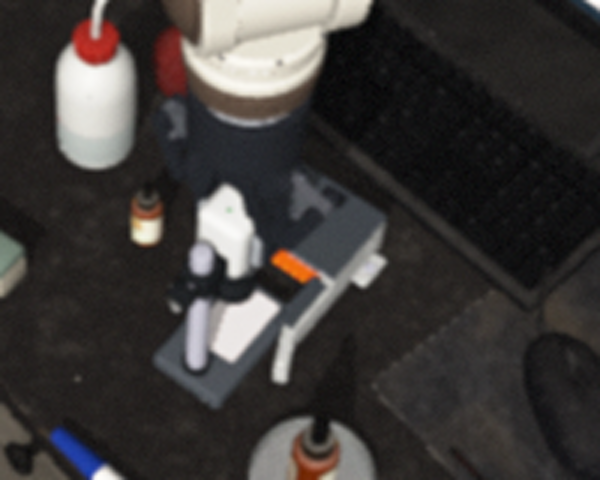

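Call:
{"name": "servo_tool", "arguments": {"moves": [180, 0.0058, 0.0014, 0, 0, 180, 0.0059, 0.00105, 0, 0, 180, 0.0059, 0.00105, 0, 0, 180, 0.0059, 0.00105, 0, 0, 180, 0.0059, 0.00105, 0, 0, 180, 0, 0, 0, 0, 180, 0, 0, 0, 0]}}

```text
time: 29.88
tool_pos: [0.5236, -0.2202, 0.1412]
orientation: [0.279, -3.129, -0.0]
wrist_force: [0.7, 0.1, -3.1]
width: 0.43
```

```bash
python3 look.py w24; python3 tilt.py;python3 chk.py 24
```

```text
t 29.8833 pos [ 0.5236 -0.2202  0.1412] jaw deg 100.19676319322706 zaxis [-0.0005  0.0001 -1.    ] q [-0.3981  0.1151  0.0326  1.4888 -0.0001 -0.5761] F [ 0.711   0.1443 -3.0566] w 0.4295477469951915
top slope x,y [ 0.0663 -0.0019] z at head centre 0.19138723872406377 n 12060 xrange -0.02455386258395794 0.010028526980100143 -0.016973824298624287 0.016568313383635312
foot slope x,y [0.0044 0.0001] z at head centre 0.021223034513922878 n 1255 xrange -0.054233554411996364 -0.020188077057588648 -0.029863650061742304 0.029567776030952755
bench slope x,y [ 0.0051 -0.0028] z at head centre 0.0002231753771843437 n 21079 xrange -0.13580034668388855 -0.09008216778895062 -0.14982569589125913 0.14997303013974705
t 29.9333 TCP local [-0.0383 -0.0002] z 0.14127105875816187 F local [-0.7122 -0.3147] -3.5690321254814634 tq [0.0289 0.0188 0.0214] jaw-dock -0.012185724507489226 w 0.431202676151536
```

View pics/scene24.png

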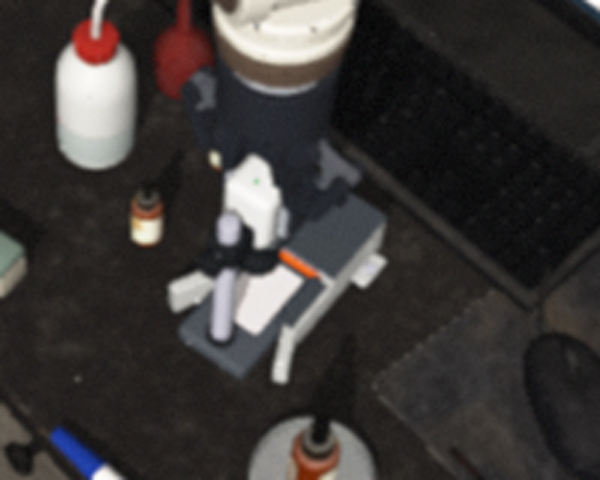

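Call:
{"name": "servo_tool", "arguments": {"moves": [180, 0.0059, 0.00105, 0, 0, 180, 0.0059, 0.00105, 0, 0, 180, 0.0059, 0.00105, 0, 0, 180, 0.0059, 0.00105, 0, 0, 180, 0.0039, 0.0007, 0, 0, 180, 0, 0, 0, 0, 180, 0, 0, 0, 0]}}

```text
time: 30.62
tool_pos: [0.5514, -0.2153, 0.1413]
orientation: [-0.279, 3.129, 0.0]
wrist_force: [1.4, 0.4, -4.8]
width: 0.431
```

```bash
python3 look.py w25; python3 tilt.py;python3 chk.py 25
```

```text
t 30.6167 pos [ 0.5514 -0.2153  0.1413] jaw deg 100.20027338358534 zaxis [ 0.0004  0.0002 -1.    ] q [-0.3724  0.1717  0.0959  1.4947  0.0004 -0.5504] F [ 1.3669  0.4046 -4.8265] w 0.4308954824754273
top slope x,y [ 0.0687 -0.0024] z at head centre 0.1914730285446998 n 12092 xrange -0.02433633132240757 0.010542188575649127 -0.016999083076615434 0.016418621232806498
foot slope x,y [0.322  0.0005] z at head centre 0.03577677158828547 n 1537 xrange -0.05504712063606399 -0.020108601202355365 -0.034746199947513566 0.0349892090331331
bench slope x,y [ 0.0035 -0.0039] z at head centre 0.00012075477109960975 n 19539 xrange -0.13560990756334848 -0.09000194629435301 -0.14999409254192697 0.14998346612362104
t 30.6667 TCP local [-0.0101 -0.0002] z 0.14139127096679782 F local [ 0.8227 -0.16  ] -4.196738698289515 tq [ 0.0875 -0.126   0.0321] jaw-dock -0.011850964511125994 w 0.429739513049111
```

View pics/scene25.png

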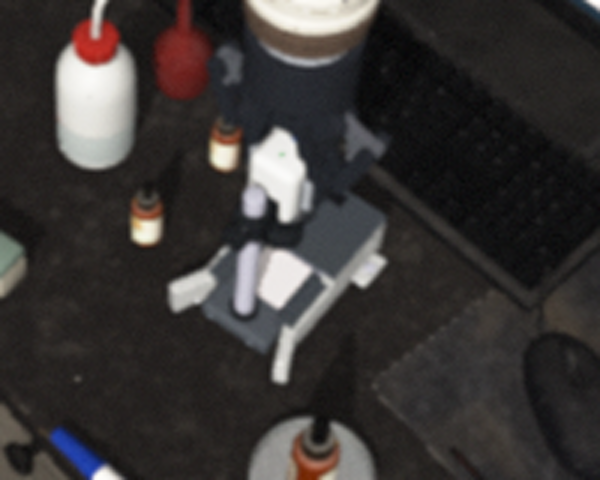

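The flap has been pushed under and out of view. For the last 7–9 mm I'll creep forward.

Call:
{"name": "servo_tool", "arguments": {"moves": [180, 0.002, 0.00035, 0, 0, 180, 0.002, 0.00035, 0, 0, 180, 0.002, 0.00035, 0, 0, 180, 0, 0, 0, 0, 180, 0, 0, 0, 0]}}

```text
time: 31.18
tool_pos: [0.557, -0.2144, 0.1414]
orientation: [-0.279, 3.129, -0.0]
wrist_force: [0.2, -0.1, -5.4]
width: 0.433
```

Call:
{"name": "servo_tool", "arguments": {"moves": [180, 0.001, 0.0002, 0, 0, 180, 0.001, 0.0002, 0, 0, 180, 0, 0, 0, 0]}}

```text
time: 31.43
tool_pos: [0.5589, -0.214, 0.1415]
orientation: [-0.279, 3.129, -0.0]
wrist_force: [0.4, -0.6, -4.6]
width: 0.432
```

Call:
{"name": "servo_tool", "arguments": {"moves": [180, 0.001, 0.0002, 0, 0, 180, 0.001, 0.0002, 0, 0, 180, 0, 0, 0, 0]}}

```text
time: 31.68
tool_pos: [0.5604, -0.2137, 0.1415]
orientation: [0.278, -3.128, 0.0]
wrist_force: [-4.0, 0.0, -2.4]
width: 0.431
```

```bash
python3 look.py w26; python3 tilt.py;python3 chk.py 26
```

```text
t 31.6833 pos [ 0.5604 -0.2137  0.1415] jaw deg 100.16128813600747 zaxis [-0.0012 -0.0003 -1.    ] q [-0.364   0.192   0.1194  1.4993 -0.0007 -0.5413] F [-3.9618  0.0363 -2.3619] w 0.43072031024574703
top slope x,y [ 0.0613 -0.0009] z at head centre 0.19162284461646262 n 11986 xrange -0.024513698165532567 0.010007414696554823 -0.0169739650865141 0.01652659101539262
foot slope x,y [ 0.3041 -0.0027] z at head centre 0.036210896972747555 n 1631 xrange -0.05668161149807904 -0.020041401248423605 -0.034995771439720345 0.03499966465796531
bench slope x,y [ 0.0038 -0.0048] z at head centre 0.0002425963740439973 n 20286 xrange -0.13617245137823877 -0.09000115110848561 -0.14973040625868458 0.14999717164788656
t 31.7333 TCP local [-0.0007 -0.0003] z 0.14145732135594324 F local [-3.5253  0.5763] -2.1142813786032937 tq [-0.2482  1.1864 -0.1494] jaw-dock -0.036773649712330325 w 0.4311046076346762
```

View pics/w26.png

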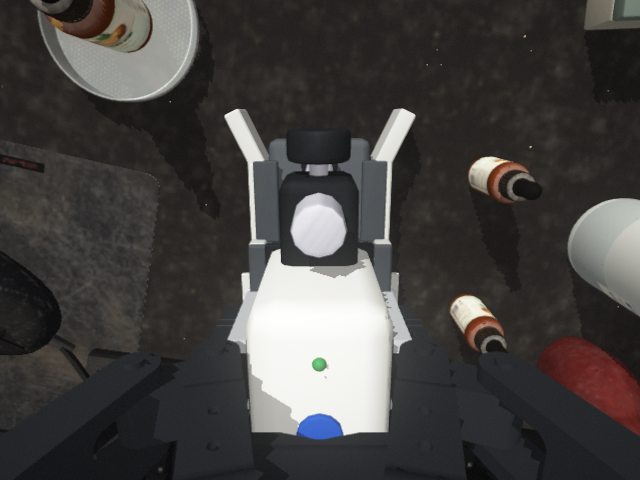

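Contact force of −4 N at local x ≈ −0.7 mm: it is home against the back wall. Lower the last millimetre and release.

Call:
{"name": "servo_tool", "arguments": {"moves": [180, 0, 0, -0.001, 0, 180, 0, 0, -0.0008, 0, 180, 0, 0, 0, 0, 180, 0, 0, 0, 0], "squeeze": 60}}

```text
time: 32.17
tool_pos: [0.5606, -0.2137, 0.1396]
orientation: [0.278, -3.129, 0.0]
wrist_force: [-4.4, -1.3, -1.8]
width: 0.431
```

Call:
{"name": "servo_tool", "arguments": {"moves": [155, 0, 0, 0, 0, 147, 0, 0, 0, 0, 143, 0, 0, 0, 0, 138, 0, 0, 0, 0, 132, 0, 0, 0, 0, 120, 0, 0, 0, 0, 90, 0, 0, 0, 0, 40, 0, 0, 0, 0, 0, 0, 0, 0, 0, 0, 0, 0, 0, 0, 0, 0, 0, 0, 0], "squeeze": 20}}

```text
time: 33.08
tool_pos: [0.5609, -0.2136, 0.1397]
orientation: [-0.279, 3.129, 0.0]
wrist_force: [-0.2, 0.5, 0.9]
width: 1.0
```

```bash
python3 look.py w27; python3 tilt.py;python3 chk.py 27
```

```text
t 33.0833 pos [ 0.5609 -0.2136  0.1397] jaw deg 100.17258470989351 zaxis [ 0.0001  0.     -1.    ] q [-0.3639  0.1919  0.1159  1.4947  0.0001 -0.5414] F [-0.2454  0.4746  0.878 ] w 1.0000764739974264
top slope x,y [0.0485 0.    ] z at head centre 0.18952023528045045 n 11168 xrange -0.024986216317166264 0.0101535466820386 -0.016606145626621542 0.016676521708372992
foot slope x,y [ 0.3973 -0.0018] z at head centre 0.038578685116561776 n 1704 xrange -0.057044586766018375 -0.020152730161755915 -0.034976474513350675 0.03499253280225013
bench slope x,y [ 0.0041 -0.0048] z at head centre 0.00024098193312444287 n 20454 xrange -0.13546719562454926 -0.09006078036639135 -0.14998778726781944 0.149990179863112
t 33.1333 TCP local [-0.0003 -0.0003] z 0.13968695048427177 F local [ 0.7782 -0.5506] 0.6403071306996109 tq [0.0177 0.0152 0.0122] jaw-dock -0.0278353533570197 w 0.9995423593338043
```

View pics/w27.png

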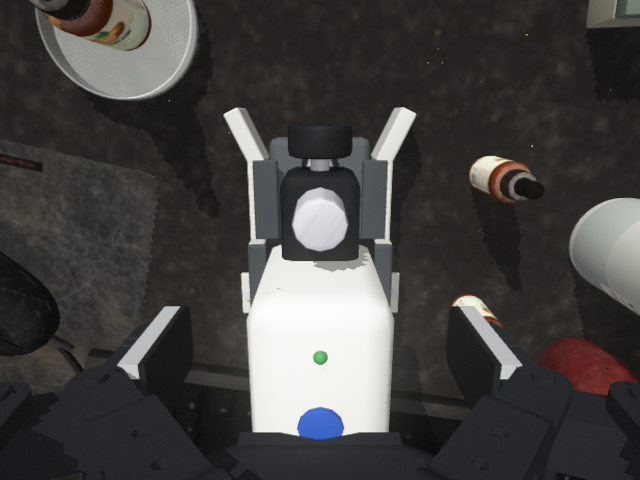

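Released. Retreat straight up and verify.

Call:
{"name": "servo_tool", "arguments": {"moves": [0, 0, 0, 0.01, 0, 0, 0, 0, 0.02, 0, 0, 0, 0, 0.03, 0, 0, 0, 0, 0.03, 0, 0, 0, 0, 0.03, 0, 0, 0, 0, 0.03, 0, 0, 0, 0, 0, 0, 0, 0, 0, 0, 0]}}

```text
time: 33.9
tool_pos: [0.5614, -0.2138, 0.2924]
orientation: [-0.278, 3.125, -0.003]
wrist_force: [-0.3, 0.4, -0.1]
width: 0.997
```

```bash
python3 look.py w28; python3 chk.py 28
python3 - <<'E'
from fit import *
a=np.radians(10.2);o=np.array([.5611,-.2133]);Rm=np.array([[np.cos(a),-np.sin(a)],[np.sin(a),np.cos(a)]])
W0=np.load("wrist.npz")["W"]
for n in ["wrist","scene","side"]:
    W=W0 if n=="wrist" else cloud(r.camera(n))
    p=reg(W,.50,.62,-.28,-.16,.18,.2);
    q=(p[:,:2]-o)@Rm;print(n,len(p),rect(np.c_[q,p[:,2]]) if len(p)>9 else 0,p[:,2].mean())
    p=reg(W,.46,.55,-.27,-.18,.012,.023);q=(p[:,:2]-o)@Rm;q=q[(abs(q[:,1])<.024)];print(" rear x",np.percentile(q[:,0],[0,1,3]) if len(q) else 0, len(q), p[:,2].max())
    for t in [(.018,.058,.0165),(.083,.102,.006)]:
        p=reg(W,.43,.50,-.38,-.32,t[0],t[1]);print(" bottle",circ(p,t[2]) if len(p)>5 else 0)
E
```

```text
t 33.9 pos [ 0.5614 -0.2138  0.2924] jaw deg 100.17112612417264 zaxis [ 0.0039 -0.0015 -1.    ] q [-0.3639  0.2461  0.4778  1.7983 -0.     -0.5414] F [-0.2959  0.3941 -0.142 ] w 0.9967040590072751
t 33.95 TCP local [-0.0001 -0.0004] z 0.29054993843122096 F local [0.708  0.0778] 0.13766182870175814 tq [-0.008   0.0138  0.0444] jaw-dock -0.02895512060327121 w 0.9969214379909547
wrist 4937 (array([-0.0025, -0.0001]), (37.90452194213867, 50.24246597290039), 89.47628021240234) 0.18824418875015325
 rear x [-0.0573 -0.0573 -0.0564] 804 0.022922935373296205
 bottle (array([ 0.4595, -0.3492]), np.float64(0.00019778453001780688))
 bottle (array([ 0.4595, -0.3496]), np.float64(0.0006676228780381653))
scene 382 (array([-0.0043, -0.0015]), (52.9232292175293, 39.30363082885742), 3.2989087104797363) 0.18826293861983834
 rear x [-0.0604 -0.0601 -0.0587] 260 0.022976180660658225
 bottle (array([ 0.4586, -0.3503]), np.float64(0.000510401128516233))
 bottle (array([ 0.4587, -0.3502]), np.float64(0.0007179132319147796))
side 143 (array([-0.0035,  0.0016]), (39.529518127441406, 50.587589263916016), 89.71226501464844) 0.18858132303947922
 rear x [-0.0592 -0.0588 -0.0583] 63 0.022993261369303505
 bottle (array([ 0.4581, -0.3498]), np.float64(0.0013210144059676247))
 bottle (array([ 0.458 , -0.3488]), np.float64(0.0015956681911108222))
```

View pics/w28.png

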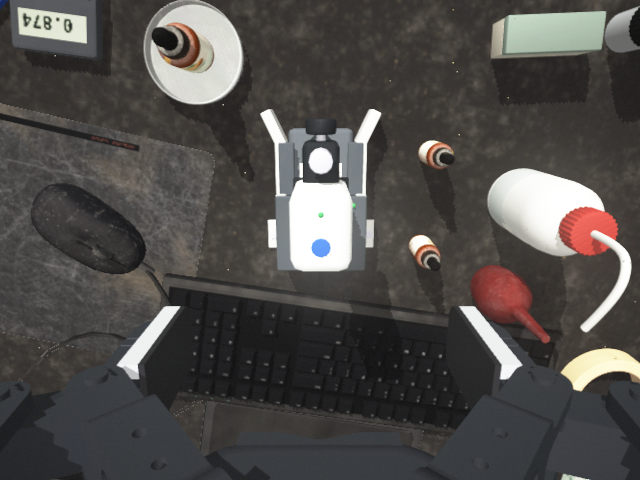

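View pics/side28.png

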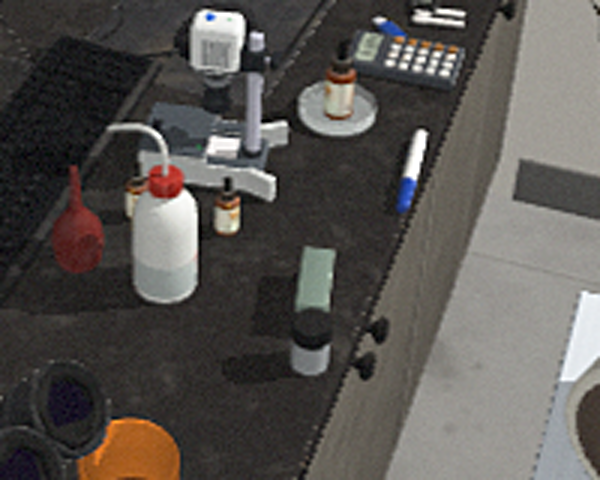

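View pics/scene28.png

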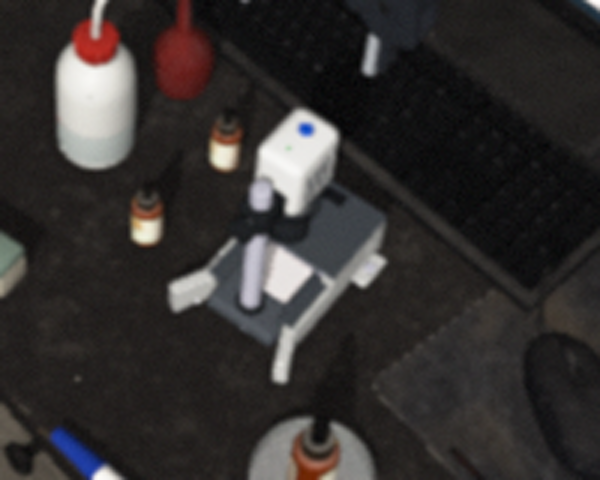

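```bash
python3 -c "
from cell import r
print(r.finish_job(), r.sense()['time'])"
```

```text
the job is handed in; nothing more can be done
the job is handed in; nothing more can be done
```

The bottle is standing upright in the front dish, and the microscope's foot is home in the dock through the flap. I handed the job in at about 34 s of the 72 s allowed; no verdict is reported.

**How it went:** The first insertion failed. I had lowered the microscope with the rear of its foot on the loose marker pen, so it stood about 0.08 rad nose-down, dug in and pitched further. I estimate about 0.18 rad at worst, from how far the head ran ahead of the foot; the fail limit is 0.3. I backed out, set it level clear of the pen, regripped at 120 N and slid it in about 1–2 mm off the bench. It touched the back wall at about 4 N, and I set it down and released it.

**Last checks:**
- **Bottle:** its axis is within about 2 mm of the dish centre, and the fits at body and bulb height agree, so it is upright.
- **Microscope:** the wrist camera puts the head 0–1.5 mm short of home, depending on whether I fit the head or the foot's rear. It is on the midline and in line within about 0.5°, and the head height shows it upright.
- **Where the cameras disagreed:** the scene and side cameras read up to 3.3 mm short and ±1.6 mm sideways. The scene camera also showed 3° of yaw from few points. Part of that is calibration: the scene camera also placed the dock about 1.7 mm off the wrist camera's reading.
- **Flap:** I could not measure its angle directly. It is hidden under the garage with the foot through it.
- **Bystanders:** by eye in the last pictures none I could see had moved or tipped; I did not re-measure them. The marker pen, which is not a listed item, was touched.

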